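# Make up the binding kit and the mail kit on the printer cart

## Task

Make up two kits from the stock on the shelf, one item to a pocket, each standing upright and flat on the floor of its pocket: in the three-pocket tray put the stapler in the long pocket and the box of staples and the small clip tin in the two short pockets, either way round; in the two-pocket tray put the large clip tin in the wide pocket and the hand stamp in the narrow one. Knock nothing over, and leave the pencil cup and the blue toner box where they stand.

Things in the scene. Friction and masses are not known exactly. Their poses are not given: they have to be found in the camera images.
- stapler_mid (a point): Black desk stapler, 125 mm long (its x), 36 mm wide at the foot and 32 mm at the arm above (its y), 50 mm high, standing on its foot. The point is its centre, 25 mm above its underside; the flat-sided arm to grip fills the heights 23 to 50 mm.
- staple_box_mid (a point): Box of staple refills: plain brown cardboard with a pale band, 55 mm (its x) by 38 mm (its y) by 38 mm high, a staple drawn on top. The point is its centre, 19 mm above its underside.
- large_tin_mid (a point): The large binder clip tin: round, closed, stainless, diameter 66 mm (67 mm at the lid), height 45 mm, a black clip on its lid. The point is its centre, 22.5 mm above its underside.
- small_tin_mid (a point): The small binder clip tin: round, closed, stainless, diameter 45 mm (46 mm at the lid), height 36 mm, a black clip on its lid. The point is its centre, 18 mm above its underside.
- stamp_mid (a point): Wooden hand stamp standing on its rubber: base 48 mm (its x) by 28 mm (its y) and 20 mm high, a thin neck, and an upright round knob of diameter 24 mm at heights 36 to 68 mm; 68 mm high in all. The point is half-way up, 34 mm above its underside, on the knob's axis.
- tray_three: White plastic kit tray with three pockets, 174 mm (its x) by 155 mm (its y), standing on the shelf and fixed there. Floor 3 mm thick, walls and dividers 3 mm thick, their tops 11 mm above the shelf. Origin: centre of its underside. In its own frame: the long pocket is 168 by 66 mm, centred at x 0, y +41.5 mm; the two short pockets are 82.5 by 80 mm, centred at x -42.75 and x +42.75 mm, both at y -34.5 mm.
- tray_two: White plastic kit tray with two pockets, 163 mm (its x) by 100 mm (its y), standing on the shelf and fixed there. Floor 3 mm thick, walls and divider 3 mm thick, their tops 11 mm above the shelf. Origin: centre of its underside. In its own frame: the wide pocket is 94 by 94 mm, centred at x -31.5, y 0 mm; the narrow pocket is 60 mm (x) by 94 mm (y), centred at x +48.5, y 0 mm.
- pencil_cup_mid (a point): Bystander: white ceramic pencil cup with three pencils, diameter 80 mm, 100 mm high (pencils up to 170 mm), loose. The point is on its axis, 50 mm above its underside.
- toner_box_mid (a point): Bystander: closed blue toner cartridge box lying flat, 110 mm (its x) by 320 mm (its y) by 90 mm high, loose. The point is the middle of its long side face that looks to the robot, 45 mm up; the box extends 110 mm from there along its +x and 160 mm to each side along its y.
Things that resemble listed ones, but are neither listed nor needed, are in the scene too. Leave any turquoise look-alike of the part that bears small_tin_mid alone.

How it is judged:
By the outcome, as a careful person would: the job done as asked, in the order asked, and still so for the second after the job is handed in, with the robot touching nothing.
It also fails if it takes over 120 s, if anything falls off the work surface, if the arm or the gripper's body presses on something with over 40 N, if the wrist force passes 120 N, or if a joint passes its speed limit or range.

## Robot

A 6-joint arm with a two-finger parallel gripper is mounted at the origin on the work surface. World frame = base frame: x ahead of the robot, y to its left, z up, the work surface at z = 0. Lengths are in m, angles in rad, forces in N, time in s.
With the tool pointing down it reaches from about 0.225 to 0.875 m from the base axis. Payload 3.4 kg.
Tool frame: the origin (TCP) lies between the finger pads; the fingertips stand 25 mm ahead of it and the grasp point (between the pads) lies 6 mm ahead of it (manip.tips_ahead is the distance from the TCP to the fingertips, in m); z points along the fingers, x is the direction in which the jaws open and shut, and the axes are right-handed (so a half turn about z gives the same grasp; the last joint's range is limited). The gripper opens to 85 mm and grips with 20 to 120 N. Pads are 22 mm wide; open, the fingers measure 114 mm over their backs; the gripper's body (76 mm by 85 mm) begins 54 mm behind the grasp point. The pads swing forward as they close: fully open they stand 13 mm farther back than shut.
Start: joints at [-1.365, 0.276, 1.505, -0, 1.361, -0.121], TCP at [0.185, -0.545, 0.224] pointing down, gripper open.
Joint ranges: [-2.89, 2.89], [-0.75, 2.08], [0.22, 2.7], [-1.18, 4.32], [0.11, 2.71], [-2.7, 2.7]. Speed limits (rad/s): [2.57, 2.57, 3.14, 3.14, 3.14, 3.14].

## Interface

Orientations are given as a unit quaternion [w, x, y, z].
In Python, from rig import manip gives the robot as it stands. The module is installed in compiled form; this text tells all that it offers.
- The arm moves only by the tool send_rows, never from a script. Its argument "plan" is a list of rows, each an object with "linear": the shift along the tool's x, y, z in m, a list of three; "delta_rot": the turn, a rotation vector about the tool's x, y, z in degrees, a list of three; "fingers": the finger opening in m, from 0 to 0.0854. A call has 1 to 12 rows; each row shifts and turns the pose as measured when the row begins, along the tool's axes as they then stand; what a row does not reach is not made up. A row lasts 1/12 s, in which the tool goes at most 41.7 mm and 7.16 degrees, less where a joint would pass 70% of its speed; a pose out of reach is approached as far as the arm can. A call with a gripper value outside its range is refused whole. The fingers move at their own pace and stop on an object; "force" is the grip in N (left out, the last holds). Time passes only in rows, so rows that do not move let the fingers close. It gives the time, the measured TCP pose, the force and the opening at its end, in the units of the state.
- manip.get_state(): the state, without advancing time (a new reading comes with each control period).
- manip.get_image(name): name is "side" or "top" or "wrist"; returns the picture (384x512x3 uint8, red, green, blue); there is no depth.
- manip.camera_info(name): a dict with "K" (3x3 intrinsics, pixels), "rvec" (rotation vector, rad) and "tvec" (3), from world to camera coordinates, as OpenCV has them. Camera axes: x right, y down, z forward; pixel columns grow to the right and rows downward; lengths in m; the calibration is good to about 2 mm. A picture is of the moment at which its call begins: read the wrist's pose just before it. camera_info takes no time and is no camera call; for the wrist camera it gives the pose at the moment of the call.
- manip.sign_off(): hands the job in, once; it reports no verdict.
Trained networks look in the newest picture that a camera, given by its name, has taken for a name from the list of things; names that differ only in an ending like _2 or _b are one class to them, and where a whole thing is asked for, a point or a joint stands for the part that bears it (a point fixed in the world has none). Each returns a list of dicts, best first, with "p" (0 to 1); they miss things now and then, are a little off and sometimes report something else, mostly with a low value. They report only what shows in the picture. A call takes as long as a camera call. They do not tell look-alikes from the thing itself.
- manip.find_in(thing, camera): "extent" ([left, top, right, bottom] in pixels, round what is visible of it).
- manip.masks_of(thing, camera): "pixels" (384x512 bool, what is visible of it) and "extent" ([left, top, right, bottom] in pixels, round what is visible of it).
The state is a dict: "clock": time; "qpos": joint angles; "qd": joint speeds; "effort": joint torques, N m; "position": TCP position; "ee_rot": TCP orientation; "contact_force": force on the tool from outside, world axes, zero at the start; "moment": the same for the moment, N m; "width": finger opening in m.
Only numpy, scipy, OpenCV 4.12 (cv2) and the standard library are available. Lean on these libraries where they do the work, as an engineer would, in place of code of your own. Each camera call takes 0.05 s, during which the arm holds its last target. There are 200 camera calls.

## Working session

There is one attempt and no reset: what is moved stays moved. The work goes in short steps, Python scripts to look and compute and a tool call to move; the robot and the scene stay as the last step left them, time stands still between calls to the robot, and variables do not carry over. Pictures are saved under pics/ and viewed, about 12 in all and at most 16, crops included, and the job is handed in when it is done.

Besides the shell and the picture viewer there is one more tool, called after "Emit:" as name(argument=value, ...), one argument or row to a line, values as JSON. send_rows: Moves the arm, as the interface text tells. Its arguments: {"type":"object","properties":{"plan":{"type":"array","items":{"type":"object","properties":{"linear":{"type":"array","items":{"type":"number"}},"delta_rot":{"type":"array","items":{"type":"number"}},"fingers":{"type":"number"}}}},"force":{"type":"number"}},"required":["plan"]}

```bash
mkdir -p pics
cat > h.py <<'E'
import numpy as np, cv2, sys
from rig import manip
def save(cam,name,scale=1.5):
    im=manip.get_image(cam); cv2.imwrite(f'pics/{name}.png',cv2.resize(im[:,:,::-1],None,fx=scale,fy=scale,interpolation=cv2.INTER_CUBIC)); return im
def ray(cam,uv,z,ci=None):
    c=ci or manip.camera_info(cam); R=cv2.Rodrigues(np.array(c['rvec'],float))[0]; t=np.array(c['tvec'],float).ravel()
    d=R.T@np.linalg.inv(np.array(c['K']))@np.array([uv[0],uv[1],1.]); o=-R.T@t
    return o+d*(z-o[2])/d[2]
def proj(cam,P):
    c=manip.camera_info(cam); return cv2.projectPoints(np.atleast_2d(np.array(P,float)),np.array(c['rvec'],float),np.array(c['tvec'],float),np.array(c['K'],float),None)[0][:,0]
E
python3 - <<'E'
from h import *
np.set_printoptions(precision=3,suppress=True)
print(manip.get_state())
for c in('top','side'):
    save(c,c+'0'); i=manip.camera_info(c); R=cv2.Rodrigues(np.array(i['rvec'],float))[0]; print(c,-R.T@np.array(i['tvec']).ravel(),R[2])
for n in ['stapler_mid','staple_box_mid','large_tin_mid','small_tin_mid','stamp_mid','tray_three','tray_two','pencil_cup_mid','toner_box_mid']:
    for r in manip.find_in(n,'top')[:4]: print(n,round(r['p'],2),np.round(r['extent']))
E
```

```text
{'clock': 0.0, 'qpos': array([-1.365,  0.277,  1.506,  0.   ,  1.361, -0.121]), 'qd': array([ 0.001,  0.   , -0.002,  0.001, -0.   , -0.   ]), 'effort': array([ -0.001, -41.678, -24.581,  -0.   ,   0.011,   0.   ]), 'position': array([ 0.184, -0.544,  0.223]), 'ee_rot': array([-0.001,  0.813, -0.583, -0.001]), 'contact_force': array([-0.043,  0.071,  0.893]), 'moment': array([-0.055, -0.043, -0.005]), 'width': 0.0852939930840547}
top [0.419 0.012 1.117] [ 0.198 -0.026 -0.98 ]
side [ 0.375 -0.746  0.712] [ 0.247  0.729 -0.639]
stapler_mid 0.59 [202. 238. 225. 292.]
staple_box_mid 0.73 [294. 244. 313. 264.]
large_tin_mid 0.8 [206. 194. 229. 219.]
large_tin_mid 0.57 [297. 241. 313. 261.]
small_tin_mid 0.81 [312. 196. 329. 215.]
small_tin_mid 0.75 [242. 172. 261. 190.]
small_tin_mid 0.7 [306. 162. 320. 182.]
stamp_mid 0.74 [249. 253. 266. 273.]
tray_three 0.77 [352. 200. 415. 269.]
tray_two 0.55 [112. 234. 151. 295.]
pencil_cup_mid 0.85 [151. 144. 186. 185.]
pencil_cup_mid 0.26 [250. 251. 266. 271.]
toner_box_mid 0.77 [235.  92. 361. 153.]
toner_box_mid 0.41 [203. 238. 227. 289.]
```

View pics/top0.png

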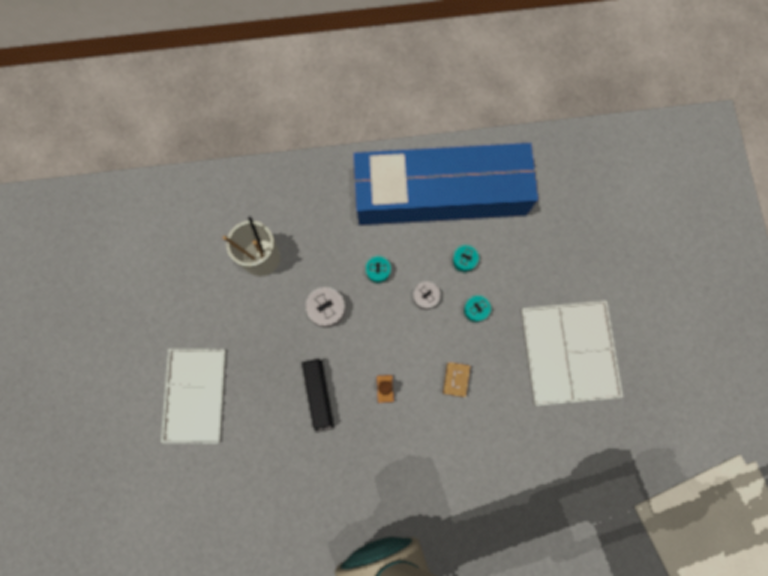

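View pics/side0.png

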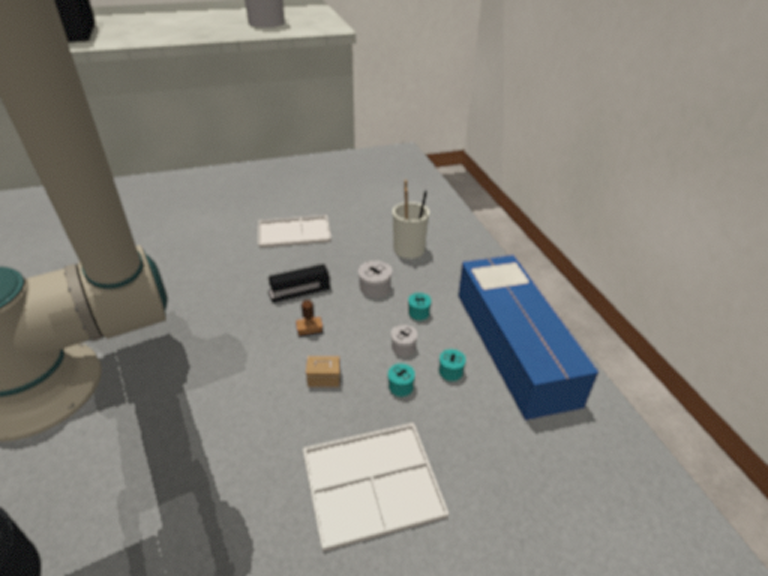

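The top view (1.5x) shows the stapler at (318,395), stamp at (385,388) and staple box at (457,380). The large tin is at (325,306). The trays are at (195,396) and (570,353).

Small-tin candidates are the steel one at (427,294) and turquoise ones at (379,268), (466,258) and (478,308). The steel one fits the description "stainless"; I'll confirm it in a crop later.

In tray three the long pocket faces +y. In tray two the narrow pocket faces +x.

```bash
cat >> h.py <<'E'
from scipy.optimize import minimize
from scipy.spatial.transform import Rotation as Rn
def box(lx,ly,h0,h1): return [[sx*lx/2,sy*ly/2,h] for sx in(-1,1) for sy in(-1,1) for h in(h0,h1)]
def cyl(d,h0,h1): return [[d/2*np.cos(a),d/2*np.sin(a),h] for a in np.linspace(0,6.283,36) for h in(h0,h1)]
M={'stapler_mid':[box(.125,.036,0,.023),box(.125,.032,.023,.05)],'staple_box_mid':[box(.055,.038,0,.038)],'large_tin_mid':[cyl(.067,0,.045)],
 'small_tin_mid':[cyl(.046,0,.036)],'stamp_mid':[box(.048,.028,0,.02),cyl(.024,.036,.068),cyl(.012,.02,.036)],
 'tray_three':[box(.174,.155,0,.011)],'tray_two':[box(.163,.1,0,.011)]}
def sil(th,parts,cam,ci,S):
    m=np.zeros((384*S,512*S),np.uint8); R=Rn.from_euler('z',th[2]).as_matrix()
    for p in parts:
        w=np.array(p)@R.T+[th[0],th[1],th[3] if len(th)>3 else 0]
        q=cv2.projectPoints(w,np.array(ci['rvec'],float),np.array(ci['tvec'],float),np.array(ci['K'],float),None)[0][:,0]
        cv2.fillConvexPoly(m,cv2.convexHull(np.round((q+.5)*S-.5).astype(np.int32)),1)
    return m
def fit(name,cam,ci,mask,yaws=(0,.8,1.57,2.36),S=4,z=0.):
    """silhouette fit: x,y,yaw,IoU"""
    parts=M[name]; big=cv2.resize(mask.astype(np.float32),None,fx=S,fy=S,interpolation=cv2.INTER_LINEAR)>.5
    v,u=np.nonzero(mask); c=ray(cam,(u.mean(),v.mean()),z+.02,ci)
    f=lambda t:-(lambda s:(s&big).sum()/(s|big).sum())(sil([t[0]/100+c[0],t[1]/100+c[1],t[2]/5,z],parts,cam,ci,S).astype(bool))
    best=min((minimize(f,[0,0,y*5],method='Nelder-Mead',options=dict(initial_simplex=np.array([0,0,y*5])+np.array([[0,0,0],[1,0,0],[0,1,0],[0,0,1.]]),xatol=.01,fatol=1e-4)) for y in yaws),key=lambda r:r.fun)
    t=best.x; return np.array([c[0]+t[0]/100,c[1]+t[1]/100,np.degrees(t[2]/5),-best.fun])
def mask(name,cam,near=None):
    rs=manip.masks_of(name,cam)
    if near is not None and rs: rs.sort(key=lambda r:np.hypot((r['extent'][0]+r['extent'][2])/2-near[0],(r['extent'][1]+r['extent'][3])/2-near[1]))
    return (rs[0]['pixels'],rs[0]['extent'],rs[0]['p']) if rs else None
def rows(xyz,yaw,n=None,fingers=None,path=True):
    """prints the rows to bring the tool, pointing down with tool x at world yaw (deg, mod 180), to xyz"""
    s=manip.get_state(); q=s['ee_rot']; R=Rn.from_quat([q[1],q[2],q[3],q[0]]); 
    c=[Rn.from_matrix(np.array([[np.cos(a),np.sin(a),0],[np.sin(a),-np.cos(a),0],[0,0,-1]]).T) for a in (np.radians(yaw),np.radians(yaw+180))]
    G=min(c,key=lambda g:(R.inv()*g).magnitude()); dv=(R.inv()*G).as_rotvec(degrees=True); d=np.array(xyz)-s['position']
    k=max(int(np.ceil(max(np.linalg.norm(d)/.038,np.linalg.norm(dv)/6.8))),1) if n is None else n
    out=[]
    for i in range(k):
        r=R*Rn.from_rotvec(dv*i/k,degrees=True)
        out.append('{"linear":[%.4f,%.4f,%.4f],"delta_rot":[%.2f,%.2f,%.2f]}'%(*r.inv().apply(d/k),*(dv/k)))
    print('at',np.round(s['position'],4),'d',np.round(d,4),'rot',np.round(dv,2),'J6',round(s['qpos'][5],2),'t',round(s['clock'],2))
    if len(set(out))==1: print(k,'x',out[0])
    else: print(*out,sep='\n')
E
python3 - <<'E'
from h import *
np.set_printoptions(precision=4,suppress=True)
im=manip.get_image('top'); ci=manip.camera_info('top')
near={'stapler_mid':(212,263),'staple_box_mid':(304,253),'large_tin_mid':(217,205),'small_tin_mid':(285,196),'stamp_mid':(257,259),'tray_three':(381,235),'tray_two':(130,264)}
for n,p in near.items():
    r=mask(n,'top',p)
    if r is None: print(n,'none'); continue
    print(n,np.round(r[1]),round(r[2],2),fit(n,'top',ci,r[0],(0,) if 'tin' in n else (-.3,0.3) if 'tray' in n else (0,.8,1.57,2.36)))
for p in [(253,179),(310.5,172),(318.5,205.5),(285,196)]: print(p,ray('top',p,.036))
i=manip.camera_info('wrist');R=cv2.Rodrigues(np.array(i['rvec'],float))[0]; print('wrist',-R.T@np.array(i['tvec']).ravel(),R[2],i['K'])
E
```

```text
stapler_mid none
staple_box_mid [292. 244. 313. 262.] 0.56 [  0.47    -0.1234 159.1324   0.9299]
large_tin_mid none
small_tin_mid [276. 192. 297. 209.] 0.65 [ 0.6263 -0.0928 -0.5688  0.9598]
stamp_mid [249. 251. 266. 272.] 0.7 [  0.4694   0.0022 173.0188   0.9013]
tray_three [353. 201. 413. 269.] 0.55 [ 0.4926 -0.3373 -2.4273  0.9716]
tray_two [110. 232. 151. 296.] 0.76 [ 0.5013  0.3398 -7.9683  0.9704]
(253, 179) [ 0.6825 -0.014   0.036 ]
(310.5, 172) [ 0.6825 -0.171   0.036 ]
(318.5, 205.5) [ 0.5887 -0.1783  0.036 ]
(285, 196) [ 0.6254 -0.0933  0.036 ]
wrist [ 0.2622 -0.5181  0.3731] [-0.3054 -0.1045 -0.9465] [[266.8679   0.     256.9038]
 [  0.     266.8679 190.0683]
 [  0.       0.       1.    ]]
```

```bash
python3 -c "
from h import *
rows([.43,-.02,.33],-88)"
```

```text
at [ 0.1846 -0.5446  0.2238] d [0.2454 0.5246 0.1062] rot [ 0.000e+00 -1.000e-02  1.672e+01] J6 -0.12 t 0.95
{"linear":[-0.0261,-0.0251,-0.0066],"delta_rot":[0.00,-0.00,1.05]}
{"linear":[-0.0266,-0.0246,-0.0066],"delta_rot":[0.00,-0.00,1.05]}
{"linear":[-0.0270,-0.0241,-0.0066],"delta_rot":[0.00,-0.00,1.05]}
{"linear":[-0.0275,-0.0236,-0.0066],"delta_rot":[0.00,-0.00,1.05]}
{"linear":[-0.0279,-0.0231,-0.0066],"delta_rot":[0.00,-0.00,1.05]}
{"linear":[-0.0283,-0.0226,-0.0066],"delta_rot":[0.00,-0.00,1.05]}
{"linear":[-0.0287,-0.0220,-0.0066],"delta_rot":[0.00,-0.00,1.05]}
{"linear":[-0.0291,-0.0215,-0.0066],"delta_rot":[0.00,-0.00,1.05]}
{"linear":[-0.0295,-0.0210,-0.0066],"delta_rot":[0.00,-0.00,1.05]}
{"linear":[-0.0299,-0.0204,-0.0066],"delta_rot":[0.00,-0.00,1.05]}
{"linear":[-0.0302,-0.0199,-0.0066],"delta_rot":[0.00,-0.00,1.05]}
{"linear":[-0.0306,-0.0193,-0.0066],"delta_rot":[0.00,-0.00,1.05]}
{"linear":[-0.0309,-0.0188,-0.0066],"delta_rot":[0.00,-0.00,1.05]}
{"linear":[-0.0313,-0.0182,-0.0066],"delta_rot":[0.00,-0.00,1.05]}
{"linear":[-0.0316,-0.0176,-0.0066],"delta_rot":[0.00,-0.00,1.05]}
{"linear":[-0.0319,-0.0171,-0.0066],"delta_rot":[0.00,-0.00,1.05]}
```

Emit:
send_rows(
  plan=[
    {"linear": [-0.028,-0.025,-0.008],"delta_rot": [0,0,1.4],"fingers": 0.085},
    {"linear": [-0.028,-0.025,-0.008],"delta_rot": [0,0,1.4],"fingers": 0.085},
    {"linear": [-0.029,-0.024,-0.008],"delta_rot": [0,0,1.4],"fingers": 0.085},
    {"linear": [-0.029,-0.024,-0.008],"delta_rot": [0,0,1.4],"fingers": 0.085},
    {"linear": [-0.03,-0.023,-0.008],"delta_rot": [0,0,1.4],"fingers": 0.085},
    {"linear": [-0.03,-0.023,-0.008],"delta_rot": [0,0,1.4],"fingers": 0.085},
    {"linear": [-0.031,-0.022,-0.008],"delta_rot": [0,0,1.4],"fingers": 0.085},
    {"linear": [-0.031,-0.022,-0.008],"delta_rot": [0,0,1.4],"fingers": 0.085},
    {"linear": [-0.032,-0.021,-0.008],"delta_rot": [0,0,1.4],"fingers": 0.085},
    {"linear": [-0.032,-0.02,-0.008],"delta_rot": [0,0,1.4],"fingers": 0.085},
    {"linear": [-0.033,-0.019,-0.008],"delta_rot": [0,0,1.4],"fingers": 0.085},
    {"linear": [-0.033,-0.018,-0.008],"delta_rot": [0,0,1.4],"fingers": 0.085},
  ],
)

```text
clock: 1.95
position: [0.3835, -0.1252, 0.3209]
ee_rot: [-0.0, 0.708, -0.706, 0.002]
contact_force: [1.0, -0.5, 0.3]
width: 0.0847
```

Emit:
send_rows(
  plan=[
    {"linear": [-0.033,-0.015,-0.003],"delta_rot": [0,0,0],"fingers": 0.085},
    {"linear": [-0.033,-0.015,-0.003],"delta_rot": [0,0,0],"fingers": 0.085},
    {"linear": [-0.033,-0.015,-0.003],"delta_rot": [0,0,0],"fingers": 0.085},
    {"linear": [-0.033,-0.01,0],"delta_rot": [0,0,0],"fingers": 0.085},
    {"linear": [-0.02,0,0],"delta_rot": [0,0,0],"fingers": 0.085},
    {"linear": [0,0,0],"delta_rot": [0,0,0],"fingers": 0.085},
  ],
)

```text
clock: 2.45
position: [0.4428, 0.0415, 0.3339]
ee_rot: [-0.004, 0.711, -0.703, 0.005]
contact_force: [-0.0, -0.8, -0.3]
width: 0.0849
```

```bash
cat > m.py <<'E'
from h import *
np.set_printoptions(precision=4,suppress=True)
name=sys.argv[1]; im=save('wrist',name); ci=manip.camera_info('wrist')
s=manip.get_state(); print(s['position'],s['clock'])
prior={'stapler_mid':(.46,.105),'staple_box_mid':(.47,-.123),'large_tin_mid':(.617,.094),'small_tin_mid':(.626,-.093),'stamp_mid':(.469,.002),'tray_three':(.493,-.337),'tray_two':(.501,.34)}
for n in (sys.argv[2:] or prior):
    p=proj('wrist',[*prior[n],.02])[0]
    for r in [mask(n,'wrist',p)]:
        if r is None: print(n,'none near',p); continue
        print(n,np.round(p),np.round(r[1]),round(r[2],2),fit(n,'wrist',ci,r[0],(0,) if 'tin' in n else (-.3,0.3) if 'tray' in n else (0,.8,1.57,2.36)))
E
python3 m.py w1
```

```text
[0.4429 0.0399 0.3338] 2.5
stapler_mid [218. 141.] [193.  94. 227. 172.] 0.84 [0.4719 0.119  3.9749 0.8905]
staple_box_mid [350. 136.] [334. 117. 369. 160.] 0.55 [  0.4688  -0.1243 -15.863    0.9238]
large_tin_mid [220.  38.] [200.   4. 248.  58.] 0.9 [0.6239 0.0884 5.5618 0.9437]
small_tin_mid [341.  33.] [325.  12. 363.  55.] 0.87 [ 0.6248 -0.0937  1.056   0.9642]
stamp_mid [276. 136.] [270. 124. 291. 152.] 0.71 [  0.4691   0.0013 176.102    0.9287]
tray_three [476. 122.] [419.  67. 512. 175.] 0.6 [ 0.4922 -0.3399 -1.6877  0.9881]
tray_two [ 74. 116.] [ 49.  57. 116. 171.] 0.61 [ 0.4999  0.3382 -7.817   0.9744]
```

View pics/w1.png

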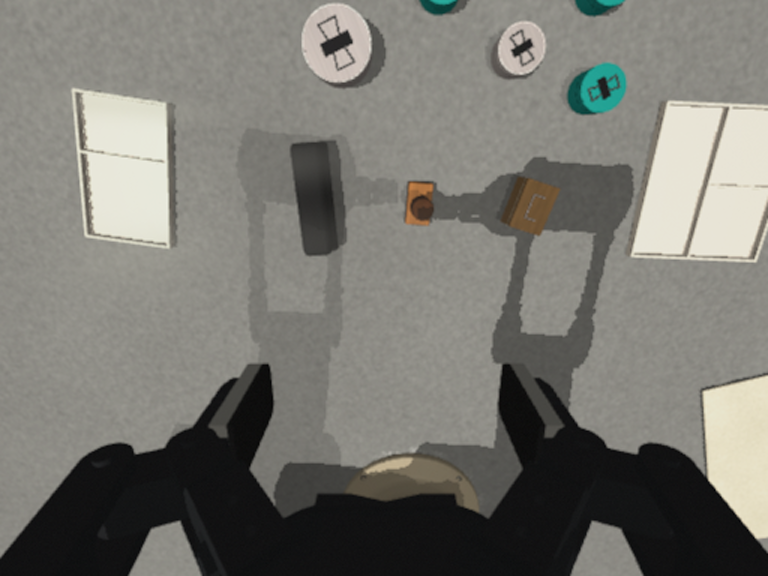

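The wrist view confirms the layout. The steel tins are at (337,43) and (522,48), the turquoise ones are nearby, the stapler is at (318,198), the stamp at (420,203) and the box at (530,205). The long pocket of tray three faces +y and the narrow pocket of tray two faces +x. I'll start with the stapler.

```bash
python3 -c "
from h import *
rows([.472,.118,.16],-86)"
```

```text
at [0.4426 0.0366 0.3337] d [ 0.0294  0.0814 -0.1737] rot [-0.75 -0.24 -3.81] J6 1.5 t 2.85
{"linear":[-0.0137,-0.0046,0.0290],"delta_rot":[-0.13,-0.04,-0.63]}
{"linear":[-0.0136,-0.0048,0.0290],"delta_rot":[-0.13,-0.04,-0.63]}
{"linear":[-0.0135,-0.0050,0.0290],"delta_rot":[-0.13,-0.04,-0.63]}
{"linear":[-0.0134,-0.0052,0.0290],"delta_rot":[-0.13,-0.04,-0.63]}
{"linear":[-0.0134,-0.0054,0.0290],"delta_rot":[-0.13,-0.04,-0.63]}
{"linear":[-0.0133,-0.0056,0.0290],"delta_rot":[-0.13,-0.04,-0.63]}
```

Emit:
send_rows(
  plan=[
    {"linear": [-0.0137,-0.005,0.029],"delta_rot": [-0.13,0,-0.63],"fingers": 0.085},
    {"linear": [-0.0137,-0.005,0.029],"delta_rot": [-0.13,0,-0.63],"fingers": 0.085},
    {"linear": [-0.0137,-0.005,0.029],"delta_rot": [-0.13,0,-0.63],"fingers": 0.085},
    {"linear": [-0.0137,-0.005,0.029],"delta_rot": [-0.13,0,-0.63],"fingers": 0.085},
    {"linear": [-0.0137,-0.005,0.029],"delta_rot": [-0.13,0,-0.63],"fingers": 0.085},
    {"linear": [-0.0137,-0.005,0.029],"delta_rot": [-0.13,0,-0.63],"fingers": 0.085},
    {"linear": [0,0,0],"delta_rot": [0,0,0],"fingers": 0.085},
  ],
)

```text
clock: 3.43
position: [0.4778, 0.1133, 0.1573]
ee_rot: [-0.002, 0.727, -0.687, 0.007]
contact_force: [-1.0, 0.4, -0.8]
width: 0.0852
```

```bash
python3 m.py w2 stapler_mid; python3 -c "
from h import *
im=cv2.imread('pics/w2.png')
for th,c in (([.472,.119,np.radians(4),0],(0,0,255)),):
    m=sil(th,M['stapler_mid'],'wrist',manip.camera_info('wrist'),1)
    cs=cv2.findContours(cv2.resize(m,None,fx=1.5,fy=1.5),0,1)[0]; cv2.drawContours(im,cs,-1,c,1)
cv2.imwrite('pics/w2o.png',im)"
```

```text
[0.4788 0.1124 0.1597] 3.4833
stapler_mid [261. 194.] [227. 124. 263. 241.] 0.83 [  0.4748   0.121  184.3499   0.9304]
```

View pics/w2o.png

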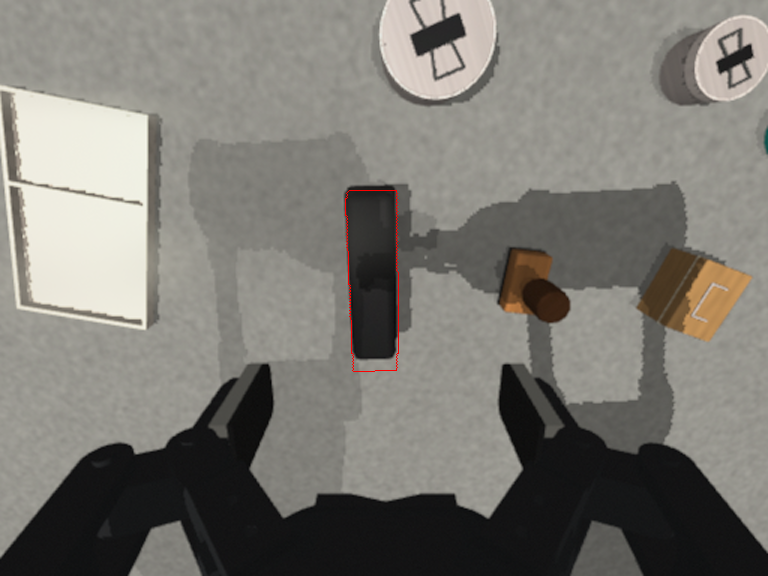

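The stapler is under the overlay, with the true outline about 4 mm farther in +x. I'll use (0.476, 0.119), yaw 4°.

```bash
python3 -c "
from h import *
rows([.476,.1195,.048],-86,n=5)"
```

```text
at [0.4802 0.1121 0.1618] d [-0.0042  0.0074 -0.1138] rot [-1.09 -0.56 -0.79] J6 1.62 t 3.53
{"linear":[-0.0017,0.0012,0.0227],"delta_rot":[-0.22,-0.11,-0.16]}
{"linear":[-0.0017,0.0011,0.0227],"delta_rot":[-0.22,-0.11,-0.16]}
{"linear":[-0.0017,0.0010,0.0227],"delta_rot":[-0.22,-0.11,-0.16]}
{"linear":[-0.0016,0.0009,0.0227],"delta_rot":[-0.22,-0.11,-0.16]}
{"linear":[-0.0016,0.0008,0.0227],"delta_rot":[-0.22,-0.11,-0.16]}
```

Emit:
send_rows(
  plan=[
    {"linear": [-0.003,0.002,0.022],"delta_rot": [-0.4,-0.2,-0.3],"fingers": 0.085},
    {"linear": [-0.003,0.002,0.022],"delta_rot": [-0.4,-0.2,-0.3],"fingers": 0.085},
    {"linear": [-0.002,0.001,0.022],"delta_rot": [-0.2,-0.1,-0.2],"fingers": 0.085},
    {"linear": [0,0,0.015],"delta_rot": [0,0,0],"fingers": 0.085},
    {"linear": [0,0,0.008],"delta_rot": [0,0,0],"fingers": 0.085},
    {"linear": [0,0,0],"delta_rot": [0,0,0],"fingers": 0.085},
  ],
)

```text
clock: 4.03
position: [0.4875, 0.114, 0.0834]
ee_rot: [-0.009, 0.729, -0.684, 0.011]
contact_force: [0.3, 0.3, -0.1]
width: 0.0851
```

```bash
python3 -c "
from h import *
rows([.476,.1195,.048],-86,n=2)"
```

```text
at [0.4875 0.114  0.0834] d [-0.0115  0.0055 -0.0354] rot [-1.62 -0.17 -0.36] J6 1.6 t 4.03
{"linear":[-0.0031,0.0061,0.0175],"delta_rot":[-0.81,-0.09,-0.18]}
{"linear":[-0.0031,0.0058,0.0176],"delta_rot":[-0.81,-0.09,-0.18]}
```

Emit:
send_rows(
  plan=[
    {"linear": [-0.0025,0.005,0.008],"delta_rot": [-0.8,-0.1,-0.2],"fingers": 0.085},
    {"linear": [-0.0025,0.005,0.01],"delta_rot": [-0.8,-0.1,-0.2],"fingers": 0.085},
    {"linear": [-0.001,0.003,0.008],"delta_rot": [-0.3,0,0],"fingers": 0.085},
    {"linear": [0,0,0.003],"delta_rot": [0,0,0],"fingers": 0.085},
    {"linear": [0,0,0],"delta_rot": [0,0,0],"fingers": 0.085},
    {"linear": [0,0,0],"delta_rot": [0,0,0],"fingers": 0.085},
  ],
)

```text
clock: 4.53
position: [0.4777, 0.1185, 0.0569]
ee_rot: [-0.001, 0.731, -0.682, 0.001]
contact_force: [0.5, -0.2, -0.1]
width: 0.0848
```

```bash
python3 -c "
from h import *
rows([.476,.1195,.048],-86,n=2)"
```

```text
at [0.4777 0.1185 0.0569] d [-0.0017  0.001  -0.0089] rot [-0.13  0.04 -0.04] J6 1.6 t 4.53
2 x {"linear":[-0.0005,0.0008,0.0044],"delta_rot":[-0.06,0.02,-0.02]}
```

Emit:
send_rows(
  plan=[
    {"linear": [-0.0005,0.001,0.005],"delta_rot": [-0.1,0,0],"fingers": 0.085},
    {"linear": [0,0.001,0.003],"delta_rot": [0,0,0],"fingers": 0.07},
    {"linear": [0,0,0.001],"delta_rot": [0,0,0],"fingers": 0.05},
    {"linear": [0,0,0],"delta_rot": [0,0,0],"fingers": 0.04},
  ],
)

```text
clock: 4.87
position: [0.476, 0.1192, 0.0475]
ee_rot: [-0.001, 0.731, -0.682, 0.0]
contact_force: [-0.1, -1.0, 0.8]
width: 0.051
```

```bash
python3 -c "
from h import *
rows([.476,.1195,.048],-86,n=2); print(manip.tips_ahead, manip.get_state()['width'])"
```

```text
at [0.476  0.1192 0.0475] d [-0.      0.0003  0.0005] rot [-0.1   0.04 -0.01] J6 1.6 t 4.87
2 x {"linear":[-0.0001,-0.0000,-0.0002],"delta_rot":[-0.05,0.02,-0.00]}
0.025 0.050983731717289545
```

Emit:
send_rows(
  plan=[
    {"linear": [0,0,0],"delta_rot": [0,0,0],"fingers": 0.02},
    {"linear": [0,0,0],"delta_rot": [0,0,0],"fingers": 0.02},
    {"linear": [0,0,0],"delta_rot": [0,0,0],"fingers": 0.02},
    {"linear": [0,0,0],"delta_rot": [0,0,0],"fingers": 0.02},
    {"linear": [0,0,0],"delta_rot": [0,0,0],"fingers": 0.02},
  ],
  force=50,
)

```text
clock: 5.28
position: [0.4764, 0.1193, 0.0478]
ee_rot: [-0.001, 0.731, -0.682, 0.001]
contact_force: [-0.5, 0.1, 0.2]
width: 0.02
```

```bash
python3 -c "
from h import *
rows([.476,.1195,.19],-86)
rows([.493,-.297,.17],-92)"
```

```text
at [0.4764 0.1193 0.0478] d [-0.0004  0.0002  0.1422] rot [-0.14  0.04 -0.  ] J6 1.6 t 5.28
{"linear":[-0.0001,-0.0000,-0.0356],"delta_rot":[-0.04,0.01,-0.00]}
{"linear":[-0.0001,0.0000,-0.0356],"delta_rot":[-0.04,0.01,-0.00]}
{"linear":[-0.0001,0.0000,-0.0356],"delta_rot":[-0.04,0.01,-0.00]}
{"linear":[-0.0001,0.0001,-0.0356],"delta_rot":[-0.04,0.01,-0.00]}
at [0.4764 0.1193 0.0478] d [ 0.0166 -0.4163  0.1222] rot [-0.14  0.04  6.  ] J6 1.6 t 5.28
{"linear":[0.0347,0.0010,-0.0102],"delta_rot":[-0.01,0.00,0.50]}
{"linear":[0.0347,0.0007,-0.0102],"delta_rot":[-0.01,0.00,0.50]}
{"linear":[0.0347,0.0004,-0.0102],"delta_rot":[-0.01,0.00,0.50]}
{"linear":[0.0347,0.0001,-0.0102],"delta_rot":[-0.01,0.00,0.50]}
{"linear":[0.0347,-0.0002,-0.0102],"delta_rot":[-0.01,0.00,0.50]}
{"linear":[0.0347,-0.0005,-0.0102],"delta_rot":[-0.01,0.00,0.50]}
{"linear":[0.0347,-0.0008,-0.0102],"delta_rot":[-0.01,0.00,0.50]}
{"linear":[0.0347,-0.0011,-0.0102],"delta_rot":[-0.01,0.00,0.50]}
{"linear":[0.0347,-0.0014,-0.0102],"delta_rot":[-0.01,0.00,0.50]}
{"linear":[0.0347,-0.0017,-0.0102],"delta_rot":[-0.01,0.00,0.50]}
{"linear":[0.0347,-0.0020,-0.0102],"delta_rot":[-0.01,0.00,0.50]}
{"linear":[0.0346,-0.0023,-0.0102],"delta_rot":[-0.01,0.00,0.50]}
```

The fingers reached 20 mm with nothing between them, so the grasp missed. I'll look.

```bash
python3 -c "
from h import *
a=manip.get_image('wrist')[:,:,::-1]; b=manip.get_image('side')[90:290,120:340,::-1]
b=cv2.resize(b,(422,384)); cv2.imwrite('pics/w3.png',cv2.resize(np.hstack([a,b]),(800,329)))
print(manip.get_state()['contact_force'],manip.get_state()['width'])"
```

```text
[ 0.3246726  -0.17177613  0.8647698 ] 0.019584793092166364
```

View pics/w3.png

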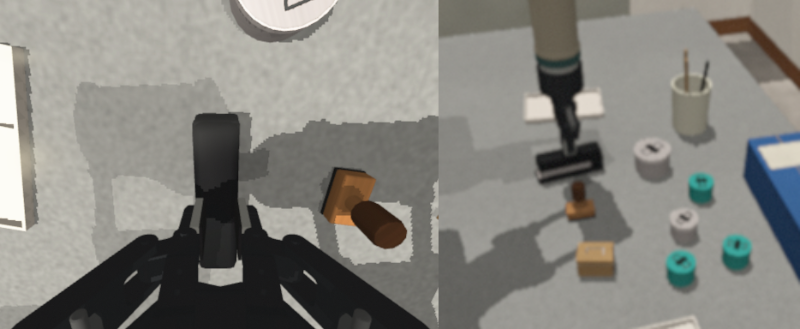

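Emit:
send_rows(
  plan=[
    {"linear": [0,0,0],"delta_rot": [0,0,0],"fingers": 0.0},
    {"linear": [0,0,0],"delta_rot": [0,0,0],"fingers": 0.0},
    {"linear": [0,0,0],"delta_rot": [0,0,0],"fingers": 0.0},
    {"linear": [0,0,0],"delta_rot": [0,0,0],"fingers": 0.0},
  ],
)

```text
clock: 5.72
position: [0.4765, 0.1192, 0.0479]
ee_rot: [-0.001, 0.731, -0.682, 0.001]
contact_force: [0.1, 1.2, -0.2]
width: -0.0002
```

```bash
python3 -c "
from h import *
ci=manip.camera_info('wrist')
a=manip.get_image('wrist')[:,:,::-1][100:384,150:370]; a=cv2.resize(a,None,fx=2,fy=2,interpolation=cv2.INTER_CUBIC)
b=manip.get_image('side')[130:230,160:240,::-1]
b=cv2.resize(b,(330,568*330//412 if 0 else 412),interpolation=cv2.INTER_CUBIC); b=cv2.copyMakeBorder(b,0,568-412,0,0,cv2.BORDER_CONSTANT)
cv2.imwrite('pics/w4.png',np.hstack([a,b]))
print(manip.get_state()['contact_force'],manip.get_state()['width'],manip.get_state()['position'])"
```

```text
[ 0.44054019  0.39510117 -0.74636024] -5.5156384241486324e-05 [0.47642009 0.11926147 0.0478597 ]
```

View pics/w4.png

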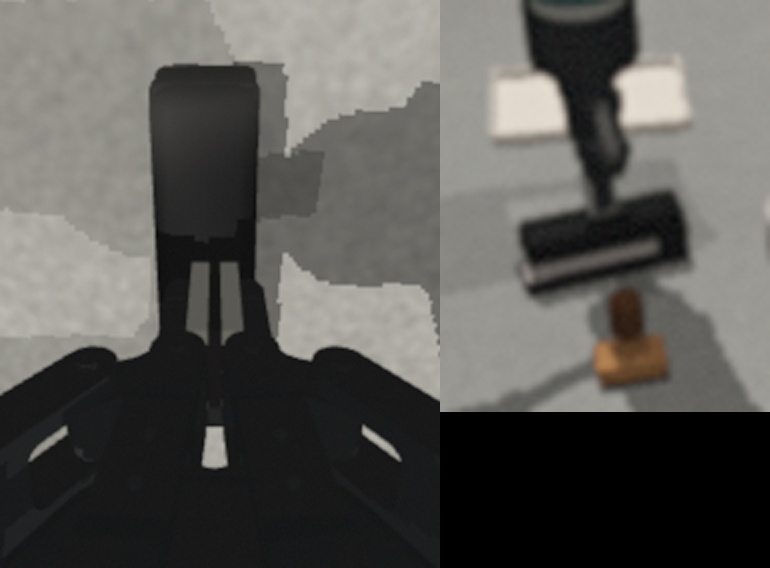

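The fingers have closed just above the stapler top with no contact. In w4 the pad tips are at about full-image pixel (257,231). I'll compute where the tips really are.

```bash
python3 -c "
from h import *
c=manip.camera_info('wrist')
R=cv2.Rodrigues(np.array(c['rvec'],float))[0];o=-R.T@np.array(c['tvec']).ravel();print(o)
for r in (226,231,236):
  d=R.T@np.linalg.inv(np.array(c['K']))@np.array([257,r,1.])
  for x in (.487,.476): print(r,x,o+d*(x-o[0])/d[0])
print(proj('wrist',[[.476,.119,.05],[.476,.119,.023],[.487,.119,.023],[.487,.119,.054]]))
"
```

```text
[0.55782568 0.12470959 0.19735557]
226 0.487 [0.487      0.11965151 0.05390101]
226 0.476 [0.476      0.11886594 0.03162095]
231 0.487 [0.487      0.11965498 0.06028828]
231 0.476 [0.476      0.11886994 0.03900023]
236 0.487 [0.487      0.11965818 0.06620615]
236 0.476 [0.476      0.11887365 0.04583721]
[[256.80081849 239.22319812]
 [256.80707389 220.60889537]
 [257.89918344 206.4166388 ]
 [258.09396371 226.14392427]]
```

```bash
python3 -c "
from h import *
for z in (.02,.035,.05,.06,.07): print(z,proj('side',[.476,.119,z])[0],proj('top',[.476,.119,z])[0])
print(proj('side',[[.54,.119+.0,.05],[.414,.115,.05],[.54,.105,0],[.414,.100,0]]))
a=manip.get_image('side')[150:210,170:240,::-1]; a=cv2.resize(a,None,fx=10,fy=10,interpolation=cv2.INTER_CUBIC)
cv2.imwrite('pics/s5.png',a)
print(manip.camera_info('side')['K'][0])
"
```

```text
0.02 [199.80187009 189.68937932] [212.52477182 262.30295012]
0.035 [199.3731475  185.82062007] [211.93145449 262.07401206]
0.05 [198.93679737 181.88303045] [211.32159195 261.83868985]
0.06 [198.64155863 179.21881909] [210.90548017 261.67812851]
0.07 [198.34277607 176.52262852] [210.48148607 261.5145257 ]
[[219.88009189 178.26158824]
 [178.24591322 186.30125136]
 [221.71656998 193.78006928]
 [181.02665125 202.35486228]]
[360.13696647   0.         259.37013422]
```

View pics/s5.png

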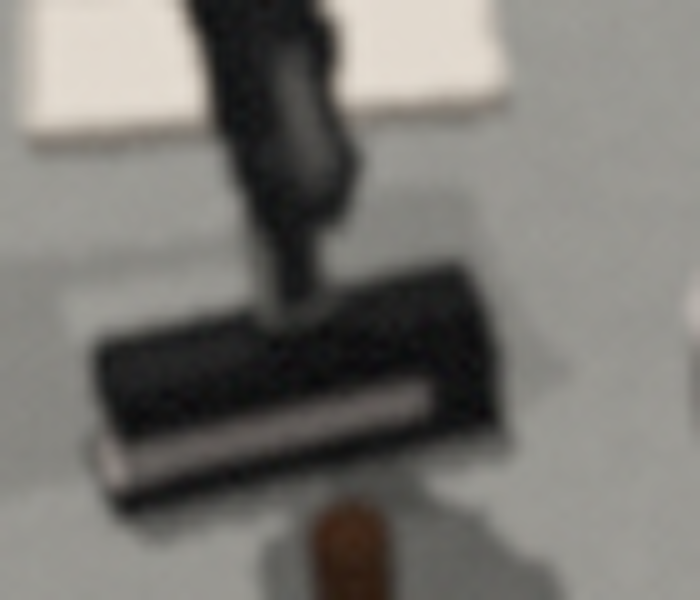

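The side crop shows the shut fingertips at (198.5,182.5), which puts them at z ≈ 0.05. That means they are level with the reported TCP, not 25 mm ahead of it. The table and stapler still agree with z = 0. I'll treat the tips as lying at the TCP and grasp about 24 mm lower.

Emit:
send_rows(
  plan=[
    {"linear": [0,0,-0.004],"delta_rot": [0,0,0],"fingers": 0.085},
    {"linear": [0,0,0],"delta_rot": [0,0,0],"fingers": 0.085},
    {"linear": [0,0,0],"delta_rot": [0,0,0],"fingers": 0.085},
    {"linear": [0,0,0],"delta_rot": [0,0,0],"fingers": 0.085},
    {"linear": [0,0,0],"delta_rot": [0,0,0],"fingers": 0.085},
    {"linear": [0,0,0.008],"delta_rot": [0,0,0],"fingers": 0.085},
    {"linear": [0,0,0.009],"delta_rot": [0,0,0],"fingers": 0.085},
    {"linear": [0,0,0.007],"delta_rot": [0,0,0],"fingers": 0.085},
    {"linear": [0,0,0.002],"delta_rot": [0,0,0],"fingers": 0.085},
    {"linear": [0,0,0],"delta_rot": [0,0,0],"fingers": 0.085},
  ],
)

```text
clock: 6.7
position: [0.4761, 0.1192, 0.0232]
ee_rot: [-0.001, 0.731, -0.682, 0.0]
contact_force: [0.0, 0.5, -0.5]
width: 0.0849
```

```bash
python3 -c "
from h import *
rows([.476,.1195,.025],-86,n=1)"
```

```text
at [0.4761 0.1192 0.0232] d [-0.0001  0.0003  0.0018] rot [-0.12  0.04 -0.01] J6 1.6 t 6.7
1 x {"linear":[-0.0003,0.0001,-0.0018],"delta_rot":[-0.12,0.04,-0.01]}
```

Emit:
send_rows(
  plan=[
    {"linear": [0,0,-0.001],"delta_rot": [0,0,0],"fingers": 0.0},
    {"linear": [0,0,0],"delta_rot": [0,0,0],"fingers": 0.0},
    {"linear": [0,0,0],"delta_rot": [0,0,0],"fingers": 0.0},
    {"linear": [0,0,0],"delta_rot": [0,0,0],"fingers": 0.0},
    {"linear": [0,0,0],"delta_rot": [0,0,0],"fingers": 0.0},
    {"linear": [0,0,0],"delta_rot": [0,0,0],"fingers": 0.0},
    {"linear": [0,0,0],"delta_rot": [0,0,0],"fingers": 0.0},
  ],
  force=50,
)

```text
clock: 7.28
position: [0.4762, 0.1193, 0.0242]
ee_rot: [-0.001, 0.731, -0.682, 0.0]
contact_force: [-0.6, -0.7, -1.8]
width: 0.0308
```

```bash
python3 -c "
from h import *
rows([.476,.1195,.14],-86)
rows([.493,-.297,.14],-92)"
```

```text
at [0.4762 0.1193 0.0242] d [-0.0002  0.0002  0.1158] rot [-0.1   0.04 -0.  ] J6 1.6 t 7.28
{"linear":[-0.0001,-0.0000,-0.0289],"delta_rot":[-0.02,0.01,-0.00]}
{"linear":[-0.0001,0.0000,-0.0289],"delta_rot":[-0.02,0.01,-0.00]}
{"linear":[-0.0001,0.0000,-0.0289],"delta_rot":[-0.02,0.01,-0.00]}
{"linear":[-0.0001,0.0000,-0.0289],"delta_rot":[-0.02,0.01,-0.00]}
at [0.4762 0.1193 0.0242] d [ 0.0168 -0.4163  0.1158] rot [-0.09  0.04  6.  ] J6 1.6 t 7.28
{"linear":[0.0347,0.0010,-0.0097],"delta_rot":[-0.01,0.00,0.50]}
{"linear":[0.0347,0.0007,-0.0097],"delta_rot":[-0.01,0.00,0.50]}
{"linear":[0.0347,0.0004,-0.0097],"delta_rot":[-0.01,0.00,0.50]}
{"linear":[0.0347,0.0001,-0.0097],"delta_rot":[-0.01,0.00,0.50]}
{"linear":[0.0347,-0.0002,-0.0097],"delta_rot":[-0.01,0.00,0.50]}
{"linear":[0.0347,-0.0005,-0.0097],"delta_rot":[-0.01,0.00,0.50]}
{"linear":[0.0347,-0.0008,-0.0097],"delta_rot":[-0.01,0.00,0.50]}
{"linear":[0.0347,-0.0011,-0.0097],"delta_rot":[-0.01,0.00,0.50]}
{"linear":[0.0347,-0.0014,-0.0097],"delta_rot":[-0.01,0.00,0.50]}
{"linear":[0.0347,-0.0017,-0.0097],"delta_rot":[-0.01,0.00,0.50]}
{"linear":[0.0347,-0.0020,-0.0097],"delta_rot":[-0.01,0.00,0.50]}
{"linear":[0.0346,-0.0023,-0.0096],"delta_rot":[-0.01,0.00,0.50]}
```

Gripped at 31 mm, which fits the arm width. Now I'll lift it and carry it over.

Emit:
send_rows(
  plan=[
    {"linear": [0,0,-0.01],"delta_rot": [0,0,0],"fingers": 0},
    {"linear": [0,0,-0.025],"delta_rot": [0,0,0],"fingers": 0},
    {"linear": [0,0,-0.03],"delta_rot": [0,0,0],"fingers": 0},
    {"linear": [0,0,-0.03],"delta_rot": [0,0,0],"fingers": 0},
    {"linear": [0,0,-0.03],"delta_rot": [0,0,0],"fingers": 0},
    {"linear": [0.01,0,-0.02],"delta_rot": [0,0,0.5],"fingers": 0},
    {"linear": [0.02,0,0],"delta_rot": [0,0,0.5],"fingers": 0},
    {"linear": [0.03,0,0],"delta_rot": [0,0,0.5],"fingers": 0},
    {"linear": [0.035,0,0],"delta_rot": [0,0,0.5],"fingers": 0},
    {"linear": [0.035,0,0],"delta_rot": [0,0,0.5],"fingers": 0},
    {"linear": [0.035,0,0],"delta_rot": [0,0,0.5],"fingers": 0},
    {"linear": [0.035,0,0],"delta_rot": [0,0,0.5],"fingers": 0},
  ],
)

```text
clock: 8.28
position: [0.4808, -0.0816, 0.1746]
ee_rot: [0.0, 0.714, -0.701, -0.002]
contact_force: [0.6, 1.2, -1.8]
width: 0.0307
```

Emit:
send_rows(
  plan=[
    {"linear": [0.035,-0.001,0],"delta_rot": [0,0,0.5],"fingers": 0},
    {"linear": [0.035,-0.001,0],"delta_rot": [0,0,0.5],"fingers": 0},
    {"linear": [0.035,-0.001,0],"delta_rot": [0,0,0.5],"fingers": 0},
    {"linear": [0.035,-0.001,0],"delta_rot": [0,0,0.5],"fingers": 0},
    {"linear": [0.025,-0.001,0],"delta_rot": [0,0,0.5],"fingers": 0},
    {"linear": [0.015,0,0],"delta_rot": [0,0,0],"fingers": 0},
    {"linear": [0,0,0],"delta_rot": [0,0,0],"fingers": 0},
  ],
)

```text
clock: 8.87
position: [0.482, -0.278, 0.1718]
ee_rot: [-0.002, -0.695, 0.719, 0.002]
contact_force: [-0.2, -0.0, -2.0]
width: 0.0313
```

```bash
python3 m.py w6 tray_three staple_box_mid; python3 -c "
from h import *
rows([.493,-.297,.06],-92)"
```

```text
[ 0.4818 -0.2763  0.1717] 8.9167
tray_three [309. 162.] [ 26.  10. 100.  69.] 0.25 [   0.7004   -0.0434 -110.524     0.4912]
staple_box_mid [130. 186.] [103. 158. 148. 216.] 0.65 [  0.4688  -0.1216 -15.887    0.9381]
at [ 0.4817 -0.2734  0.1719] d [ 0.0113 -0.0236 -0.1119] rot [0.34 0.17 0.16] J6 0.96 t 9.02
{"linear":[0.0059,-0.0032,0.0279],"delta_rot":[0.09,0.04,0.04]}
{"linear":[0.0059,-0.0031,0.0279],"delta_rot":[0.09,0.04,0.04]}
{"linear":[0.0058,-0.0031,0.0280],"delta_rot":[0.09,0.04,0.04]}
{"linear":[0.0058,-0.0031,0.0280],"delta_rot":[0.09,0.04,0.04]}
```

View pics/w6.png

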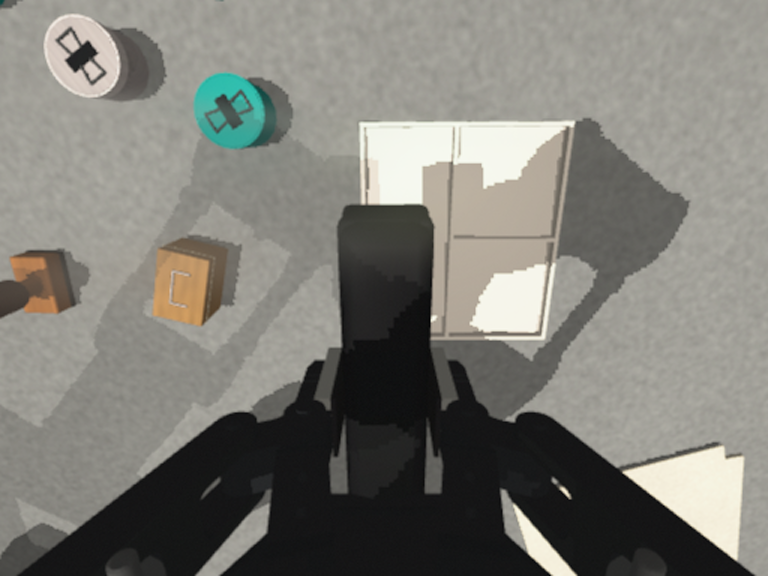

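The stapler is held straight. Tray rim corners are at (361,122), (574,122) and (548,339), and the divider runs from (457,124) to (446,336).

```bash
python3 -c "
from h import *
np.set_printoptions(precision=4,suppress=True)
P=[ray('wrist',(u/1.5-.17,v/1.5-.17),.011) for u,v in [(361,122),(574,122),(548,339),(457,124),(446,336)]]
print(np.array(P)); a=P[1]-P[2]; print(np.degrees(np.arctan2(a[1],a[0])),np.linalg.norm(a), np.linalg.norm(P[0]-P[1]),(P[0]+P[2])/2)
rows([.493,-.297,.06],-92)"
```

```text
[[ 0.5816 -0.259   0.011 ]
 [ 0.5767 -0.4115  0.011 ]
 [ 0.404  -0.4104  0.011 ]
 [ 0.578  -0.3278  0.011 ]
 [ 0.4096 -0.3229  0.011 ]]
-0.3727409308928507 0.17269174430620143 0.15263777767759226 [ 0.4928 -0.3347  0.011 ]
at [ 0.4817 -0.2734  0.1719] d [ 0.0113 -0.0236 -0.1119] rot [0.34 0.17 0.16] J6 0.96 t 9.02
{"linear":[0.0059,-0.0032,0.0279],"delta_rot":[0.09,0.04,0.04]}
{"linear":[0.0059,-0.0031,0.0279],"delta_rot":[0.09,0.04,0.04]}
{"linear":[0.0058,-0.0031,0.0280],"delta_rot":[0.09,0.04,0.04]}
{"linear":[0.0058,-0.0031,0.0280],"delta_rot":[0.09,0.04,0.04]}
```

Emit:
send_rows(
  plan=[
    {"linear": [0.005,-0.004,0.02],"delta_rot": [0.1,0,0],"fingers": 0},
    {"linear": [0.006,-0.004,0.027],"delta_rot": [0.1,0,0],"fingers": 0},
    {"linear": [0.006,-0.003,0.027],"delta_rot": [0,0,0],"fingers": 0},
    {"linear": [0.004,-0.002,0.025],"delta_rot": [0,0,0],"fingers": 0},
    {"linear": [0,0,0.012],"delta_rot": [0,0,0],"fingers": 0},
    {"linear": [0,0,0.002],"delta_rot": [0,0,0],"fingers": 0},
    {"linear": [0,0,0],"delta_rot": [0,0,0],"fingers": 0},
  ],
)

```text
clock: 9.6
position: [0.4961, -0.2829, 0.0577]
ee_rot: [0.003, -0.7, 0.714, 0.002]
contact_force: [0.3, 0.5, -1.4]
width: 0.0311
```

```bash
python3 -c "
from h import *
rows([.4935,-.295,.029],-92,n=4)"
```

```text
at [ 0.4961 -0.2829  0.0577] d [-0.0026 -0.0121 -0.0287] rot [-0.06  0.35  0.81] J6 0.94 t 9.6
{"linear":[0.0031,0.0006,0.0072],"delta_rot":[-0.01,0.09,0.20]}
{"linear":[0.0031,0.0006,0.0072],"delta_rot":[-0.01,0.09,0.20]}
{"linear":[0.0031,0.0006,0.0072],"delta_rot":[-0.01,0.09,0.20]}
{"linear":[0.0030,0.0006,0.0072],"delta_rot":[-0.01,0.09,0.20]}
```

Emit:
send_rows(
  plan=[
    {"linear": [0.006,0.001,0.002],"delta_rot": [0,0.2,0.4],"fingers": 0},
    {"linear": [0.006,0.001,0.004],"delta_rot": [0,0.2,0.4],"fingers": 0},
    {"linear": [0.002,0,0.008],"delta_rot": [0,0,0],"fingers": 0},
    {"linear": [0,0,0.008],"delta_rot": [0,0,0],"fingers": 0},
    {"linear": [0,0,0.004],"delta_rot": [0,0,0],"fingers": 0},
    {"linear": [0,0,0],"delta_rot": [0,0,0],"fingers": 0},
    {"linear": [0,0,0],"delta_rot": [0,0,0],"fingers": 0},
  ],
)

```text
clock: 10.18
position: [0.4961, -0.2976, 0.0337]
ee_rot: [0.001, -0.695, 0.719, -0.005]
contact_force: [0.2, -0.0, -1.8]
width: 0.0307
```

```bash
python3 -c "
from h import *
rows([.4935,-.295,.0285],-92,n=2); print(manip.get_state()['contact_force'])"
```

```text
at [ 0.4961 -0.2976  0.0337] d [-0.0026  0.0026 -0.0052] rot [-0.42 -0.31  0.08] J6 0.94 t 10.18
2 x {"linear":[-0.0013,0.0014,0.0026],"delta_rot":[-0.21,-0.16,0.04]}
[ 0.1586013  -0.03603444 -1.8340603 ]
```

Lower by 6 mm, check that the force is gentle, then release.

Emit:
send_rows(
  plan=[
    {"linear": [-0.0015,0.0015,0.002],"delta_rot": [-0.2,-0.2,0],"fingers": 0},
    {"linear": [-0.001,0.001,0.002],"delta_rot": [-0.2,-0.1,0],"fingers": 0},
    {"linear": [0,0,0.0015],"delta_rot": [0,0,0],"fingers": 0},
    {"linear": [0,0,0],"delta_rot": [0,0,0],"fingers": 0},
  ],
)

```text
clock: 10.52
position: [0.4937, -0.2951, 0.0281]
ee_rot: [0.0, -0.695, 0.719, -0.0]
contact_force: [0.6, 0.2, -1.5]
width: 0.0307
```

```bash
python3 -c "
from h import *
rows([.4935,-.295,.0275],-92,n=1); print(manip.get_state()['contact_force'])"
```

```text
at [ 0.4937 -0.2951  0.0281] d [-0.0002  0.0001 -0.0006] rot [-0.02  0.    0.05] J6 0.94 t 10.52
1 x {"linear":[-0.0000,0.0002,0.0006],"delta_rot":[-0.02,0.00,0.05]}
[ 0.59676619  0.22911215 -1.49144475]
```

Emit:
send_rows(
  plan=[
    {"linear": [0,0,0.0005],"delta_rot": [0,0,0],"fingers": 0.04},
    {"linear": [0,0,0],"delta_rot": [0,0,0],"fingers": 0.05},
    {"linear": [0,0,0],"delta_rot": [0,0,0],"fingers": 0.06},
    {"linear": [0,0,0],"delta_rot": [0,0,0],"fingers": 0.06},
    {"linear": [0,0,-0.02],"delta_rot": [0,0,0],"fingers": 0.06},
    {"linear": [0,0,-0.035],"delta_rot": [0,0,0],"fingers": 0.085},
    {"linear": [0,0,-0.035],"delta_rot": [0,0,0],"fingers": 0.085},
    {"linear": [0,0,-0.02],"delta_rot": [0,0,0],"fingers": 0.085},
    {"linear": [0,0,0],"delta_rot": [0,0,0],"fingers": 0.085},
  ],
)

```text
clock: 11.27
position: [0.4936, -0.2949, 0.1418]
ee_rot: [0.0, -0.695, 0.719, 0.001]
contact_force: [0.4, -0.3, 0.8]
width: 0.0851
```

```bash
python3 -c "
from h import *
save('wrist','w7')
rows([.469,-.1225,.12],-106)"
```

```text
at [ 0.4931 -0.2945  0.1403] d [-0.0241  0.172  -0.0203] rot [ 0.16  0.1  14.06] J6 0.94 t 11.32
{"linear":[-0.0342,0.0060,0.0041],"delta_rot":[0.03,0.02,2.81]}
{"linear":[-0.0339,0.0076,0.0041],"delta_rot":[0.03,0.02,2.81]}
{"linear":[-0.0335,0.0093,0.0041],"delta_rot":[0.03,0.02,2.81]}
{"linear":[-0.0330,0.0109,0.0041],"delta_rot":[0.03,0.02,2.81]}
{"linear":[-0.0324,0.0125,0.0041],"delta_rot":[0.03,0.02,2.81]}
```

View pics/w7.png

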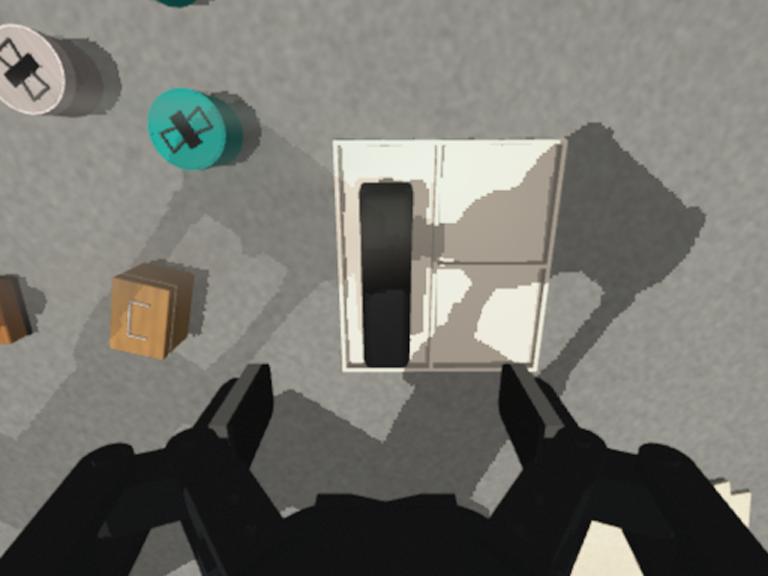

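The stapler stands in the long pocket at (387,275), inside its walls. Next is the staple box.

Emit:
send_rows(
  plan=[
    {"linear": [-0.034,0.007,0.002],"delta_rot": [0,0,3],"fingers": 0.085},
    {"linear": [-0.034,0.008,0.002],"delta_rot": [0,0,3],"fingers": 0.085},
    {"linear": [-0.034,0.009,0.003],"delta_rot": [0,0,3],"fingers": 0.085},
    {"linear": [-0.034,0.011,0.003],"delta_rot": [0,0,3],"fingers": 0.085},
    {"linear": [-0.033,0.012,0.003],"delta_rot": [0,0,3],"fingers": 0.085},
    {"linear": [-0.012,0.004,0],"delta_rot": [0,0,0],"fingers": 0.085},
    {"linear": [0,0,0],"delta_rot": [0,0,0],"fingers": 0.085},
    {"linear": [0,0,0],"delta_rot": [0,0,0],"fingers": 0.085},
  ],
)

```text
clock: 11.98
position: [0.464, -0.1008, 0.1178]
ee_rot: [-0.004, -0.588, 0.809, 0.006]
contact_force: [0.5, -0.1, -0.8]
width: 0.0851
```

```bash
python3 m.py w8 staple_box_mid; python3 -c "
from h import *
rows([.469,-.1225,.08],-106,n=4)"
```

```text
[ 0.4639 -0.1011  0.1178] 12.0333
staple_box_mid [276. 174.] [255. 144. 299. 209.] 0.64 [  0.4694  -0.1229 -16.3998   0.963 ]
at [ 0.4646 -0.102   0.1181] d [ 0.0044 -0.0205 -0.0381] rot [ 0.75  0.03 -2.04] J6 1.52 t 12.08
{"linear":[0.0045,-0.0028,0.0095],"delta_rot":[0.19,0.01,-0.51]}
{"linear":[0.0046,-0.0027,0.0095],"delta_rot":[0.19,0.01,-0.51]}
{"linear":[0.0046,-0.0026,0.0095],"delta_rot":[0.19,0.01,-0.51]}
{"linear":[0.0046,-0.0025,0.0095],"delta_rot":[0.19,0.01,-0.51]}
```

Emit:
send_rows(
  plan=[
    {"linear": [0.006,-0.003,0.006],"delta_rot": [0.3,0,-0.7],"fingers": 0.085},
    {"linear": [0.006,-0.003,0.008],"delta_rot": [0.3,0,-0.7],"fingers": 0.085},
    {"linear": [0.006,-0.003,0.01],"delta_rot": [0.2,0,-0.6],"fingers": 0.085},
    {"linear": [0.002,-0.001,0.014],"delta_rot": [0,0,0],"fingers": 0.085},
    {"linear": [0,0,0.014],"delta_rot": [0,0,0],"fingers": 0.085},
    {"linear": [0,0,0.006],"delta_rot": [0,0,0],"fingers": 0.085},
    {"linear": [0,0,0],"delta_rot": [0,0,0],"fingers": 0.085},
    {"linear": [0,0,0],"delta_rot": [0,0,0],"fingers": 0.085},
  ],
)

```text
clock: 12.75
position: [0.4731, -0.138, 0.0577]
ee_rot: [0.001, -0.598, 0.802, -0.005]
contact_force: [0.1, -0.4, -0.2]
width: 0.085
```

```bash
python3 -c "
from h import *
rows([.469,-.1227,.016],-106,n=4)"
```

```text
at [ 0.4731 -0.138   0.0577] d [-0.0041  0.0153 -0.0417] rot [-0.51 -0.22 -0.55] J6 1.44 t 12.75
{"linear":[-0.0034,0.0022,0.0104],"delta_rot":[-0.13,-0.05,-0.14]}
{"linear":[-0.0034,0.0021,0.0104],"delta_rot":[-0.13,-0.05,-0.14]}
{"linear":[-0.0034,0.0021,0.0104],"delta_rot":[-0.13,-0.05,-0.14]}
{"linear":[-0.0034,0.0021,0.0104],"delta_rot":[-0.13,-0.05,-0.14]}
```

Emit:
send_rows(
  plan=[
    {"linear": [-0.003,0.002,0],"delta_rot": [-0.1,0,-0.2],"fingers": 0.085},
    {"linear": [-0.003,0.002,0],"delta_rot": [-0.1,0,-0.2],"fingers": 0.085},
    {"linear": [-0.003,0.002,0],"delta_rot": [-0.1,0,0],"fingers": 0.085},
    {"linear": [-0.001,0.001,0.0],"delta_rot": [0,0,0],"fingers": 0.085},
    {"linear": [0,0,0],"delta_rot": [0,0,0],"fingers": 0.085},
    {"linear": [0,0,0],"delta_rot": [0,0,0],"fingers": 0.085},
  ],
)

```text
clock: 13.25
position: [0.4707, -0.1263, 0.0603]
ee_rot: [0.001, -0.601, 0.799, -0.005]
contact_force: [0.2, 0.3, 0.9]
width: 0.0851
```

```bash
python3 -c "
from h import *
rows([.469,-.1227,.016],-106,n=4)"
```

```text
at [ 0.4707 -0.1263  0.0603] d [-0.0017  0.0036 -0.0443] rot [-0.48 -0.26 -0.12] J6 1.45 t 13.25
{"linear":[-0.0008,0.0008,0.0111],"delta_rot":[-0.12,-0.06,-0.03]}
{"linear":[-0.0008,0.0007,0.0111],"delta_rot":[-0.12,-0.06,-0.03]}
{"linear":[-0.0008,0.0007,0.0111],"delta_rot":[-0.12,-0.06,-0.03]}
{"linear":[-0.0008,0.0007,0.0111],"delta_rot":[-0.12,-0.06,-0.03]}
```

Emit:
send_rows(
  plan=[
    {"linear": [-0.001,0.0008,0.008],"delta_rot": [-0.2,-0.1,0],"fingers": 0.085},
    {"linear": [-0.001,0.0008,0.011],"delta_rot": [-0.2,-0.1,0],"fingers": 0.085},
    {"linear": [-0.0005,0.0005,0.011],"delta_rot": [0,0,0],"fingers": 0.085},
    {"linear": [0,0,0.008],"delta_rot": [0,0,0],"fingers": 0.085},
    {"linear": [0,0,0.003],"delta_rot": [0,0,0],"fingers": 0.085},
    {"linear": [0,0,0],"delta_rot": [0,0,0],"fingers": 0.085},
    {"linear": [0,0,0],"delta_rot": [0,0,0],"fingers": 0.085},
  ],
)

```text
clock: 13.83
position: [0.4691, -0.1226, 0.0147]
ee_rot: [-0.0, -0.601, 0.799, -0.0]
contact_force: [-0.5, 0.5, -0.3]
width: 0.085
```

```bash
python3 -c "
from h import *
rows([.469,-.1227,.016],-106,n=1)"
```

```text
at [ 0.4691 -0.1226  0.0147] d [-0.0001 -0.0001  0.0013] rot [ 0.02 -0.03 -0.07] J6 1.45 t 13.83
1 x {"linear":[0.0002,0.0001,-0.0013],"delta_rot":[0.02,-0.03,-0.07]}
```

Close and lift (box into the near short pocket, centre ≈ (0.449, −0.370)).

Emit:
send_rows(
  plan=[
    {"linear": [0,0,0],"delta_rot": [0,0,0],"fingers": 0.0},
    {"linear": [0,0,0],"delta_rot": [0,0,0],"fingers": 0.0},
    {"linear": [0,0,0],"delta_rot": [0,0,0],"fingers": 0.0},
    {"linear": [0,0,0],"delta_rot": [0,0,0],"fingers": 0.0},
    {"linear": [0,0,0],"delta_rot": [0,0,0],"fingers": 0.0},
    {"linear": [0,0,0],"delta_rot": [0,0,0],"fingers": 0.0},
  ],
  force=40,
)

```text
clock: 14.33
position: [0.4703, -0.1232, 0.0159]
ee_rot: [0.001, -0.601, 0.799, -0.001]
contact_force: [-0.4, -0.2, -1.0]
width: 0.0366
```

Emit:
send_rows(
  plan=[
    {"linear": [0,0,-0.015],"delta_rot": [0,0,0],"fingers": 0},
    {"linear": [0,0,-0.03],"delta_rot": [0,0,0],"fingers": 0},
    {"linear": [0,0,-0.03],"delta_rot": [0,0,0],"fingers": 0},
    {"linear": [0,0,-0.02],"delta_rot": [0,0,0],"fingers": 0},
    {"linear": [0,0,0],"delta_rot": [0,0,0],"fingers": 0},
  ],
)

```text
clock: 14.75
position: [0.4678, -0.1222, 0.1125]
ee_rot: [-0.001, -0.601, 0.799, 0.002]
contact_force: [1.7, -0.1, -1.1]
width: 0.0367
```

```bash
python3 -c "
from h import *
a=np.radians(-1.7);R=np.array([[np.cos(a),-np.sin(a)],[np.sin(a),np.cos(a)]])
for p in ((-.04275,-.0345),(.04275,-.0345)): print(np.array([.4925,-.337])+R@p)
print(manip.get_state()['width'])
rows([.449,-.370,.12],-92)"
```

```text
[ 0.44874533 -0.37021658]
[ 0.5342077  -0.37275305]
0.036663449693293416
at [ 0.4678 -0.1222  0.1125] d [-0.0188 -0.2478  0.0075] rot [  0.27   0.04 -14.09] J6 1.45 t 14.75
{"linear":[0.0348,-0.0072,-0.0011],"delta_rot":[0.04,0.01,-2.01]}
{"linear":[0.0350,-0.0060,-0.0011],"delta_rot":[0.04,0.01,-2.01]}
{"linear":[0.0352,-0.0048,-0.0011],"delta_rot":[0.04,0.01,-2.01]}
{"linear":[0.0353,-0.0035,-0.0011],"delta_rot":[0.04,0.01,-2.01]}
{"linear":[0.0354,-0.0023,-0.0011],"delta_rot":[0.04,0.01,-2.01]}
{"linear":[0.0355,-0.0011,-0.0011],"delta_rot":[0.04,0.01,-2.01]}
{"linear":[0.0355,0.0002,-0.0011],"delta_rot":[0.04,0.01,-2.01]}
```

Emit:
send_rows(
  plan=[
    {"linear": [0.025,-0.006,-0.001],"delta_rot": [0,0,-1.5],"fingers": 0},
    {"linear": [0.033,-0.006,-0.001],"delta_rot": [0,0,-2],"fingers": 0},
    {"linear": [0.034,-0.005,-0.001],"delta_rot": [0,0,-2],"fingers": 0},
    {"linear": [0.034,-0.004,-0.001],"delta_rot": [0,0,-2],"fingers": 0},
    {"linear": [0.034,-0.002,-0.001],"delta_rot": [0,0,-2],"fingers": 0},
    {"linear": [0.034,-0.001,-0.001],"delta_rot": [0,0,-2],"fingers": 0},
    {"linear": [0.025,0,-0.001],"delta_rot": [0,0,-1.5],"fingers": 0},
    {"linear": [0.012,0,0],"delta_rot": [0,0,-1],"fingers": 0},
    {"linear": [0.003,0,0],"delta_rot": [0,0,0],"fingers": 0},
    {"linear": [0,0,0],"delta_rot": [0,0,0],"fingers": 0},
  ],
)

```text
clock: 15.58
position: [0.447, -0.3644, 0.1089]
ee_rot: [-0.001, -0.699, 0.715, 0.007]
contact_force: [-0.5, 0.4, -0.6]
width: 0.0372
```

```bash
python3 -c "
from h import *
rows([.449,-.371,.06],-92,n=4)"
```

```text
at [ 0.447  -0.3644  0.1089] d [ 0.002  -0.0066 -0.0489] rot [0.6  0.47 0.77] J6 0.79 t 15.58
{"linear":[0.0017,-0.0007,0.0122],"delta_rot":[0.15,0.12,0.19]}
{"linear":[0.0017,-0.0006,0.0122],"delta_rot":[0.15,0.12,0.19]}
{"linear":[0.0017,-0.0006,0.0122],"delta_rot":[0.15,0.12,0.19]}
{"linear":[0.0016,-0.0006,0.0122],"delta_rot":[0.15,0.12,0.19]}
```

Emit:
send_rows(
  plan=[
    {"linear": [0.001,-0.001,0.012],"delta_rot": [0.2,0.2,0.3],"fingers": 0},
    {"linear": [0.001,-0.001,0.018],"delta_rot": [0.2,0.1,0.3],"fingers": 0},
    {"linear": [0.001,-0.0005,0.02],"delta_rot": [0.1,0.1,0.1],"fingers": 0},
    {"linear": [0,0,0.015],"delta_rot": [0,0,0],"fingers": 0},
    {"linear": [0,0,0.008],"delta_rot": [0,0,0],"fingers": 0},
    {"linear": [0,0,0],"delta_rot": [0,0,0],"fingers": 0},
    {"linear": [0,0,0],"delta_rot": [0,0,0],"fingers": 0},
  ],
)

```text
clock: 16.17
position: [0.4478, -0.3572, 0.0298]
ee_rot: [0.001, -0.695, 0.719, 0.006]
contact_force: [-0.3, -0.6, -0.7]
width: 0.0371
```

```bash
python3 -c "
from h import *
rows([.449,-.371,.0195],-92,n=3)"
```

```text
at [ 0.4478 -0.3572  0.0298] d [ 0.0012 -0.0138 -0.0103] rot [0.35 0.55 0.1 ] J6 0.81 t 16.17
3 x {"linear":[0.0046,-0.0006,0.0034],"delta_rot":[0.12,0.18,0.03]}
```

Emit:
send_rows(
  plan=[
    {"linear": [0.005,-0.0005,0],"delta_rot": [0.1,0.2,0],"fingers": 0},
    {"linear": [0.005,-0.0005,0],"delta_rot": [0.1,0.2,0],"fingers": 0},
    {"linear": [0.003,0,0],"delta_rot": [0,0.1,0],"fingers": 0},
    {"linear": [0,0,0.004],"delta_rot": [0,0,0],"fingers": 0},
    {"linear": [0,0,0.004],"delta_rot": [0,0,0],"fingers": 0},
    {"linear": [0,0,0.001],"delta_rot": [0,0,0],"fingers": 0},
    {"linear": [0,0,0],"delta_rot": [0,0,0],"fingers": 0},
  ],
)

```text
clock: 16.75
position: [0.4509, -0.3731, 0.024]
ee_rot: [-0.001, -0.695, 0.719, -0.003]
contact_force: [0.1, -1.1, -1.7]
width: 0.0374
```

```bash
python3 -c "
from h import *
rows([.449,-.371,.0195],-92,n=2); print(manip.get_state()['contact_force'])"
```

```text
at [ 0.4509 -0.3731  0.024 ] d [-0.0019  0.0021 -0.0045] rot [-0.2  -0.31  0.13] J6 0.8 t 16.75
2 x {"linear":[-0.0010,0.0010,0.0022],"delta_rot":[-0.10,-0.15,0.06]}
[ 0.14180243 -1.06108633 -1.6501945 ]
```

Emit:
send_rows(
  plan=[
    {"linear": [-0.001,0.001,0.002],"delta_rot": [-0.1,-0.2,0],"fingers": 0},
    {"linear": [-0.0005,0.0005,0.002],"delta_rot": [-0.1,-0.1,0],"fingers": 0},
    {"linear": [0,0,0.0005],"delta_rot": [0,0,0],"fingers": 0},
    {"linear": [0,0,0],"delta_rot": [0,0,0],"fingers": 0},
  ],
)

```text
clock: 17.08
position: [0.449, -0.3711, 0.0188]
ee_rot: [0.0, -0.695, 0.719, 0.001]
contact_force: [-0.0, -0.1, -0.6]
width: 0.0373
```

```bash
python3 -c "
from h import *
rows([.449,-.371,.0195],-92,n=2); print(manip.get_state()['contact_force'])"
```

```text
at [ 0.449  -0.3711  0.0188] d [-0.      0.0001  0.0007] rot [0.05 0.06 0.11] J6 0.79 t 17.08
2 x {"linear":[-0.0001,0.0000,-0.0003],"delta_rot":[0.02,0.03,0.06]}
[-0.03951399 -0.09570233 -0.63373541]
```

Emit:
send_rows(
  plan=[
    {"linear": [0,0,0],"delta_rot": [0,0,0],"fingers": 0.045},
    {"linear": [0,0,0],"delta_rot": [0,0,0],"fingers": 0.052},
    {"linear": [0,0,0],"delta_rot": [0,0,0],"fingers": 0.052},
    {"linear": [0,0,-0.015],"delta_rot": [0,0,0],"fingers": 0.052},
    {"linear": [0,0,-0.03],"delta_rot": [0,0,0],"fingers": 0.052},
    {"linear": [0,0,-0.035],"delta_rot": [0,0,0],"fingers": 0.052},
    {"linear": [0,0,-0.035],"delta_rot": [0,0,0],"fingers": 0.07},
    {"linear": [0,0,-0.02],"delta_rot": [0,0,0],"fingers": 0.07},
    {"linear": [0,0,0],"delta_rot": [0,0,0],"fingers": 0.07},
  ],
)

```text
clock: 17.83
position: [0.4487, -0.3706, 0.1586]
ee_rot: [0.0, -0.695, 0.719, 0.003]
contact_force: [-0.3, 0.7, 0.2]
width: 0.0696
```

```bash
python3 -c "
from h import *
manip.get_image('top')
rows([.61,-.1,.16],0,n=15)"
```

```text
at [ 0.4482 -0.3701  0.1571] d [0.1618 0.2701 0.0029] rot [4.300e-01 1.000e-02 8.813e+01] J6 0.79 t 17.88
{"linear":[-0.0183,-0.0102,-0.0001],"delta_rot":[0.03,0.00,5.88]}
{"linear":[-0.0193,-0.0083,-0.0001],"delta_rot":[0.03,0.00,5.88]}
{"linear":[-0.0200,-0.0062,-0.0001],"delta_rot":[0.03,0.00,5.88]}
{"linear":[-0.0206,-0.0042,-0.0001],"delta_rot":[0.03,0.00,5.88]}
{"linear":[-0.0209,-0.0020,-0.0001],"delta_rot":[0.03,0.00,5.88]}
{"linear":[-0.0210,0.0001,-0.0001],"delta_rot":[0.03,0.00,5.88]}
{"linear":[-0.0209,0.0023,-0.0001],"delta_rot":[0.03,0.00,5.88]}
{"linear":[-0.0205,0.0044,-0.0001],"delta_rot":[0.03,0.00,5.88]}
{"linear":[-0.0200,0.0065,-0.0001],"delta_rot":[0.03,0.00,5.88]}
{"linear":[-0.0192,0.0085,-0.0001],"delta_rot":[0.03,0.00,5.88]}
{"linear":[-0.0182,0.0104,-0.0002],"delta_rot":[0.03,0.00,5.88]}
{"linear":[-0.0171,0.0122,-0.0002],"delta_rot":[0.03,0.00,5.88]}
{"linear":[-0.0157,0.0139,-0.0002],"delta_rot":[0.03,0.00,5.88]}
{"linear":[-0.0142,0.0154,-0.0002],"delta_rot":[0.03,0.00,5.88]}
{"linear":[-0.0126,0.0168,-0.0002],"delta_rot":[0.03,0.00,5.88]}
```

```bash
python3 -c "
from h import *
rows([.615,-.1,.16],-15,n=12)"
```

```text
at [ 0.4482 -0.3701  0.1571] d [0.1668 0.2701 0.0029] rot [ 4.000e-02  4.200e-01 -7.687e+01] J6 0.79 t 17.88
{"linear":[-0.0230,-0.0132,-0.0002],"delta_rot":[0.00,0.04,-6.41]}
{"linear":[-0.0213,-0.0156,-0.0002],"delta_rot":[0.00,0.04,-6.41]}
{"linear":[-0.0195,-0.0179,-0.0002],"delta_rot":[0.00,0.04,-6.41]}
{"linear":[-0.0173,-0.0200,-0.0002],"delta_rot":[0.00,0.04,-6.41]}
{"linear":[-0.0150,-0.0218,-0.0002],"delta_rot":[0.00,0.04,-6.41]}
{"linear":[-0.0125,-0.0233,-0.0002],"delta_rot":[0.00,0.04,-6.41]}
{"linear":[-0.0098,-0.0246,-0.0002],"delta_rot":[0.00,0.04,-6.41]}
{"linear":[-0.0070,-0.0255,-0.0002],"delta_rot":[0.00,0.04,-6.41]}
{"linear":[-0.0041,-0.0261,-0.0002],"delta_rot":[0.00,0.04,-6.41]}
{"linear":[-0.0012,-0.0264,-0.0002],"delta_rot":[0.00,0.04,-6.41]}
{"linear":[0.0018,-0.0264,-0.0002],"delta_rot":[0.00,0.04,-6.41]}
{"linear":[0.0047,-0.0260,-0.0002],"delta_rot":[0.00,0.04,-6.41]}
```

Emit:
send_rows(
  plan=[
    {"linear": [-0.023,-0.013,0],"delta_rot": [0,0,-6.4],"fingers": 0.07},
    {"linear": [-0.021,-0.016,0],"delta_rot": [0,0,-6.4],"fingers": 0.07},
    {"linear": [-0.0195,-0.018,0],"delta_rot": [0,0,-6.4],"fingers": 0.07},
    {"linear": [-0.017,-0.02,0],"delta_rot": [0,0,-6.4],"fingers": 0.07},
    {"linear": [-0.015,-0.022,0],"delta_rot": [0,0,-6.4],"fingers": 0.07},
    {"linear": [-0.0125,-0.023,0],"delta_rot": [0,0,-6.4],"fingers": 0.07},
    {"linear": [-0.01,-0.0245,0],"delta_rot": [0,0,-6.4],"fingers": 0.07},
    {"linear": [-0.007,-0.0255,0],"delta_rot": [0,0,-6.4],"fingers": 0.07},
    {"linear": [-0.004,-0.026,0],"delta_rot": [0,0,-6.4],"fingers": 0.07},
    {"linear": [-0.001,-0.026,0],"delta_rot": [0,0,-6.4],"fingers": 0.07},
    {"linear": [0.002,-0.026,0],"delta_rot": [0,0,-6.4],"fingers": 0.07},
    {"linear": [0,0,0],"delta_rot": [0,0,0],"fingers": 0.07},
  ],
)

```text
clock: 18.88
position: [0.5923, -0.1071, 0.1382]
ee_rot: [-0.006, 0.987, -0.159, -0.016]
contact_force: [-0.0, 0.2, -0.6]
width: 0.0699
```

```bash
python3 m.py w9 small_tin_mid; python3 -c "
from h import *
rows([.625,-.093,.11],-15,n=5)"
```

```text
[ 0.5908 -0.1088  0.1378] 18.9333
small_tin_mid [290. 158.] [262. 135. 315. 187.] 0.91 [ 0.6228 -0.0944  6.2907  0.9632]
at [ 0.5902 -0.1103  0.1381] d [ 0.0348  0.0173 -0.0281] rot [-0.23  1.98 -3.57] J6 0.02 t 18.98
{"linear":[0.0057,-0.0055,0.0054],"delta_rot":[-0.05,0.40,-0.71]}
{"linear":[0.0057,-0.0054,0.0055],"delta_rot":[-0.05,0.40,-0.71]}
{"linear":[0.0057,-0.0053,0.0055],"delta_rot":[-0.05,0.40,-0.71]}
{"linear":[0.0058,-0.0053,0.0056],"delta_rot":[-0.05,0.40,-0.71]}
{"linear":[0.0058,-0.0052,0.0056],"delta_rot":[-0.05,0.40,-0.71]}
```

View pics/w9.png

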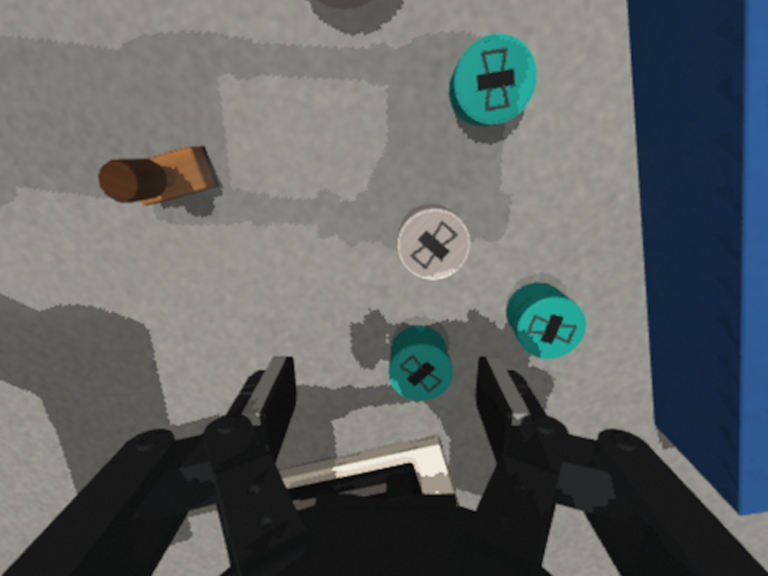

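The enlarged wrist view shows the steel small tin at (433,243), and the three look-alikes are turquoise. The fingers have room. Approaching.

Emit:
send_rows(
  plan=[
    {"linear": [0.008,-0.006,0.003],"delta_rot": [0,0.5,-0.9],"fingers": 0.07},
    {"linear": [0.008,-0.006,0.005],"delta_rot": [0,0.5,-0.9],"fingers": 0.07},
    {"linear": [0.007,-0.006,0.008],"delta_rot": [0,0.5,-0.9],"fingers": 0.07},
    {"linear": [0.004,-0.004,0.008],"delta_rot": [0,0.3,-0.5],"fingers": 0.07},
    {"linear": [0.001,-0.001,0.004],"delta_rot": [0,0,0],"fingers": 0.07},
    {"linear": [0,0,0],"delta_rot": [0,0,0],"fingers": 0.07},
    {"linear": [0,0,0],"delta_rot": [0,0,0],"fingers": 0.07},
  ],
)

```text
clock: 19.57
position: [0.6238, -0.0992, 0.1028]
ee_rot: [-0.001, 0.991, -0.135, -0.002]
contact_force: [0.1, -0.2, -0.9]
width: 0.0702
```

```bash
python3 -c "
from h import *
rows([.624,-.094,.07],-15,n=4)"
```

```text
at [ 0.6238 -0.0992  0.1028] d [ 0.0002  0.0052 -0.0328] rot [-0.13  0.3  -0.5 ] J6 0.0 t 19.57
{"linear":[-0.0003,-0.0012,0.0082],"delta_rot":[-0.03,0.07,-0.13]}
{"linear":[-0.0003,-0.0012,0.0082],"delta_rot":[-0.03,0.07,-0.13]}
{"linear":[-0.0003,-0.0013,0.0082],"delta_rot":[-0.03,0.07,-0.13]}
{"linear":[-0.0003,-0.0013,0.0082],"delta_rot":[-0.03,0.07,-0.13]}
```

Emit:
send_rows(
  plan=[
    {"linear": [0,-0.002,0.01],"delta_rot": [0,0.2,-0.3],"fingers": 0.07},
    {"linear": [0,-0.002,0.015],"delta_rot": [0,0.1,-0.2],"fingers": 0.07},
    {"linear": [0,-0.001,0.015],"delta_rot": [0,0,0],"fingers": 0.07},
    {"linear": [0,0,0.008],"delta_rot": [0,0,0],"fingers": 0.07},
    {"linear": [0,0,0.002],"delta_rot": [0,0,0],"fingers": 0.07},
    {"linear": [0,0,0],"delta_rot": [0,0,0],"fingers": 0.07},
  ],
)

```text
clock: 20.07
position: [0.6256, -0.0961, 0.0529]
ee_rot: [-0.0, 0.991, -0.131, 0.002]
contact_force: [0.1, -0.5, -0.4]
width: 0.07
```

```bash
python3 -c "
from h import *
rows([.624,-.094,.015],-15,n=4)"
```

```text
at [ 0.6256 -0.0961  0.0529] d [-0.0016  0.0021 -0.0379] rot [-0.08 -0.2  -0.1 ] J6 -0.0 t 20.07
{"linear":[-0.0006,-0.0004,0.0095],"delta_rot":[-0.02,-0.05,-0.02]}
{"linear":[-0.0006,-0.0004,0.0095],"delta_rot":[-0.02,-0.05,-0.02]}
{"linear":[-0.0006,-0.0004,0.0095],"delta_rot":[-0.02,-0.05,-0.02]}
{"linear":[-0.0005,-0.0004,0.0095],"delta_rot":[-0.02,-0.05,-0.02]}
```

Emit:
send_rows(
  plan=[
    {"linear": [-0.0008,-0.0007,0.007],"delta_rot": [0,-0.1,0],"fingers": 0.07},
    {"linear": [-0.0008,-0.0007,0.01],"delta_rot": [0,-0.1,0],"fingers": 0.07},
    {"linear": [-0.0003,-0.0003,0.01],"delta_rot": [0,0,0],"fingers": 0.07},
    {"linear": [0,0,0.007],"delta_rot": [0,0,0],"fingers": 0.07},
    {"linear": [0,0,0.001],"delta_rot": [0,0,0],"fingers": 0.07},
    {"linear": [0,0,0],"delta_rot": [0,0,0],"fingers": 0.07},
    {"linear": [0,0,0],"delta_rot": [0,0,0],"fingers": 0.07},
  ],
)

```text
clock: 20.65
position: [0.6254, -0.0945, 0.0162]
ee_rot: [-0.0, 0.991, -0.132, 0.001]
contact_force: [-0.4, 0.0, 0.4]
width: 0.07
```

Emit:
send_rows(
  plan=[
    {"linear": [0,0,0],"delta_rot": [0,0,0],"fingers": 0.0},
    {"linear": [0,0,0],"delta_rot": [0,0,0],"fingers": 0.0},
    {"linear": [0,0,0],"delta_rot": [0,0,0],"fingers": 0.0},
    {"linear": [0,0,0],"delta_rot": [0,0,0],"fingers": 0.0},
    {"linear": [0,0,0],"delta_rot": [0,0,0],"fingers": 0.0},
  ],
  force=50,
)

```text
clock: 21.07
position: [0.6264, -0.0948, 0.0176]
ee_rot: [-0.0, 0.991, -0.132, 0.003]
contact_force: [-0.3, 0.0, -1.3]
width: 0.0429
```

Emit:
send_rows(
  plan=[
    {"linear": [0,0,-0.01],"delta_rot": [0,0,0],"fingers": 0},
    {"linear": [0,0,-0.025],"delta_rot": [0,0,0],"fingers": 0},
    {"linear": [0,0,-0.03],"delta_rot": [0,0,0],"fingers": 0},
    {"linear": [0,0,-0.025],"delta_rot": [0,0,0],"fingers": 0},
    {"linear": [0,0,-0.015],"delta_rot": [0,0,0],"fingers": 0},
    {"linear": [0,0,0],"delta_rot": [0,0,0],"fingers": 0},
  ],
)

```text
clock: 21.57
position: [0.624, -0.0943, 0.1274]
ee_rot: [-0.001, 0.991, -0.132, -0.0]
contact_force: [0.0, -0.1, -0.5]
width: 0.0428
```

```bash
python3 -c "
from h import *
rows([.534,-.3725,.13],-15,n=8);print(manip.get_state()['width'])"
```

```text
at [ 0.624  -0.0943  0.1274] d [-0.09   -0.2782  0.0026] rot [-0.06  0.01 -0.13] J6 0.0 t 21.57
{"linear":[-0.0018,0.0365,-0.0004],"delta_rot":[-0.01,0.00,-0.02]}
{"linear":[-0.0018,0.0365,-0.0004],"delta_rot":[-0.01,0.00,-0.02]}
{"linear":[-0.0018,0.0365,-0.0004],"delta_rot":[-0.01,0.00,-0.02]}
{"linear":[-0.0018,0.0365,-0.0003],"delta_rot":[-0.01,0.00,-0.02]}
{"linear":[-0.0018,0.0365,-0.0003],"delta_rot":[-0.01,0.00,-0.02]}
{"linear":[-0.0018,0.0365,-0.0003],"delta_rot":[-0.01,0.00,-0.02]}
{"linear":[-0.0018,0.0365,-0.0003],"delta_rot":[-0.01,0.00,-0.02]}
{"linear":[-0.0019,0.0365,-0.0003],"delta_rot":[-0.01,0.00,-0.02]}
0.04277842582818046
```

Emit:
send_rows(
  plan=[
    {"linear": [-0.001,0.02,-0.001],"delta_rot": [0,0,0],"fingers": 0},
    {"linear": [-0.0018,0.033,-0.001],"delta_rot": [0,0,0],"fingers": 0},
    {"linear": [-0.0018,0.035,-0.001],"delta_rot": [0,0,0],"fingers": 0},
    {"linear": [-0.0018,0.035,-0.001],"delta_rot": [0,0,0],"fingers": 0},
    {"linear": [-0.0018,0.035,-0.001],"delta_rot": [0,0,0],"fingers": 0},
    {"linear": [-0.0018,0.035,-0.001],"delta_rot": [0,0,0],"fingers": 0},
    {"linear": [-0.0018,0.035,0],"delta_rot": [0,0,0],"fingers": 0},
    {"linear": [-0.0018,0.03,0],"delta_rot": [0,0,0],"fingers": 0},
    {"linear": [-0.001,0.018,0],"delta_rot": [0,0,0],"fingers": 0},
    {"linear": [0,0.008,0],"delta_rot": [0,0,0],"fingers": 0},
    {"linear": [0,0.002,0],"delta_rot": [0,0,0],"fingers": 0},
    {"linear": [0,0,0],"delta_rot": [0,0,0],"fingers": 0},
  ],
)

```text
clock: 22.57
position: [0.5296, -0.3743, 0.1274]
ee_rot: [-0.003, 0.992, -0.13, -0.002]
contact_force: [-0.3, -0.1, -1.4]
width: 0.0429
```

```bash
python3 -c "
from h import *
rows([.534,-.3725,.06],-15,n=4);print(manip.get_state()['width'])"
```

```text
at [ 0.5296 -0.3743  0.1274] d [ 0.0044  0.0018 -0.0674] rot [-0.36  0.25  0.11] J6 -0.47 t 22.57
{"linear":[0.0010,-0.0006,0.0169],"delta_rot":[-0.09,0.06,0.03]}
{"linear":[0.0010,-0.0006,0.0169],"delta_rot":[-0.09,0.06,0.03]}
{"linear":[0.0010,-0.0007,0.0169],"delta_rot":[-0.09,0.06,0.03]}
{"linear":[0.0010,-0.0007,0.0169],"delta_rot":[-0.09,0.06,0.03]}
0.042887671013281795
```

Emit:
send_rows(
  plan=[
    {"linear": [0.0015,-0.001,0.012],"delta_rot": [-0.1,0.1,0],"fingers": 0},
    {"linear": [0.0015,-0.001,0.02],"delta_rot": [-0.1,0.1,0],"fingers": 0},
    {"linear": [0.001,-0.0005,0.022],"delta_rot": [-0.1,0,0],"fingers": 0},
    {"linear": [0.0005,0,0.02],"delta_rot": [0,0,0],"fingers": 0},
    {"linear": [0,0,0.012],"delta_rot": [0,0,0],"fingers": 0},
    {"linear": [0,0,0.004],"delta_rot": [0,0,0],"fingers": 0},
    {"linear": [0,0,0],"delta_rot": [0,0,0],"fingers": 0},
  ],
)

```text
clock: 23.15
position: [0.5394, -0.3609, 0.0347]
ee_rot: [-0.003, 0.992, -0.125, 0.001]
contact_force: [-0.4, -0.3, -0.9]
width: 0.0429
```

```bash
python3 -c "
from h import *
rows([.534,-.3725,.021],-15,n=2);print(manip.get_state()['width'])"
```

```text
at [ 0.5394 -0.3609  0.0347] d [-0.0054 -0.0116 -0.0137] rot [-0.37 -0.01  0.62] J6 -0.45 t 23.15
2 x {"linear":[-0.0011,0.0063,0.0068],"delta_rot":[-0.18,-0.01,0.31]}
0.04285800042367765
```

Emit:
send_rows(
  plan=[
    {"linear": [-0.001,0.005,0],"delta_rot": [-0.1,0,0.2],"fingers": 0},
    {"linear": [-0.001,0.005,0],"delta_rot": [-0.1,0,0.2],"fingers": 0},
    {"linear": [-0.0005,0.0015,0.003],"delta_rot": [-0.1,0,0.1],"fingers": 0},
    {"linear": [0,0,0.005],"delta_rot": [0,0,0],"fingers": 0},
    {"linear": [0,0,0.003],"delta_rot": [0,0,0],"fingers": 0},
    {"linear": [0,0,0],"delta_rot": [0,0,0],"fingers": 0},
    {"linear": [0,0,0],"delta_rot": [0,0,0],"fingers": 0},
  ],
)

```text
clock: 23.73
position: [0.5364, -0.3722, 0.0269]
ee_rot: [0.001, 0.992, -0.129, 0.003]
contact_force: [-0.6, 0.2, -1.1]
width: 0.0429
```

```bash
python3 -c "
from h import *
rows([.534,-.3725,.021],-15,n=2);print(manip.get_state()['width'],manip.get_state()['contact_force'])"
```

```text
at [ 0.5364 -0.3722  0.0269] d [-0.0024 -0.0003 -0.0059] rot [ 0.1  -0.38  0.18] J6 -0.46 t 23.73
{"linear":[-0.0012,0.0005,0.0030],"delta_rot":[0.05,-0.19,0.09]}
{"linear":[-0.0011,0.0005,0.0030],"delta_rot":[0.05,-0.19,0.09]}
0.04294498213188674 [-0.59253414  0.22151515 -1.13303593]
```

Emit:
send_rows(
  plan=[
    {"linear": [-0.0012,0.0003,0.003],"delta_rot": [0,-0.2,0],"fingers": 0},
    {"linear": [-0.0006,0,0.002],"delta_rot": [0,-0.2,0],"fingers": 0},
    {"linear": [0,0,0.001],"delta_rot": [0,0,0],"fingers": 0},
    {"linear": [0,0,0],"delta_rot": [0,0,0],"fingers": 0},
    {"linear": [0,0,0],"delta_rot": [0,0,0],"fingers": 0},
  ],
)

```text
clock: 24.15
position: [0.5345, -0.3723, 0.0205]
ee_rot: [0.001, 0.992, -0.129, -0.001]
contact_force: [0.0, -0.0, -0.4]
width: 0.0429
```

```bash
python3 -c "
from h import *
rows([.534,-.3725,.0205],-15,n=2);print(manip.get_state()['width'],manip.get_state()['contact_force'])"
```

```text
at [ 0.5345 -0.3723  0.0205] d [-0.0005 -0.0002  0.    ] rot [0.11 0.05 0.16] J6 -0.45 t 24.15
2 x {"linear":[-0.0002,0.0002,-0.0000],"delta_rot":[0.05,0.02,0.08]}
0.04294519268606082 [ 0.01065233 -0.04756919 -0.4438235 ]
```

Emit:
send_rows(
  plan=[
    {"linear": [0,0,0],"delta_rot": [0,0,0],"fingers": 0.05},
    {"linear": [0,0,0],"delta_rot": [0,0,0],"fingers": 0.06},
    {"linear": [0,0,0],"delta_rot": [0,0,0],"fingers": 0.06},
    {"linear": [0,0,-0.015],"delta_rot": [0,0,0],"fingers": 0.06},
    {"linear": [0,0,-0.03],"delta_rot": [0,0,0],"fingers": 0.06},
    {"linear": [0,0,-0.035],"delta_rot": [0,0,0],"fingers": 0.06},
    {"linear": [0,0,-0.035],"delta_rot": [0,0,0],"fingers": 0.085},
    {"linear": [0,0,-0.02],"delta_rot": [0,0,0],"fingers": 0.085},
    {"linear": [0,0,0],"delta_rot": [0,0,0],"fingers": 0.085},
  ],
)

```text
clock: 24.9
position: [0.5342, -0.3713, 0.16]
ee_rot: [-0.0, 0.992, -0.129, -0.002]
contact_force: [0.2, -0.2, 0.2]
width: 0.0847
```

```bash
python3 -c "
from h import *
save('wrist','w10')
print(ray('top',(166,160),.1),ray('top',(166,160),.05))
rows([.615,.07,.17],-15,n=12)"
```

```text
[0.74442494 0.20261135 0.1       ] [0.76040793 0.2119934  0.05      ]
at [ 0.5337 -0.3709  0.1584] d [0.0813 0.4409 0.0116] rot [-0.04  0.34  0.16] J6 -0.45 t 24.95
{"linear":[-0.0029,-0.0373,-0.0009],"delta_rot":[-0.00,0.03,0.01]}
{"linear":[-0.0029,-0.0373,-0.0009],"delta_rot":[-0.00,0.03,0.01]}
{"linear":[-0.0029,-0.0373,-0.0009],"delta_rot":[-0.00,0.03,0.01]}
{"linear":[-0.0029,-0.0373,-0.0009],"delta_rot":[-0.00,0.03,0.01]}
{"linear":[-0.0029,-0.0373,-0.0009],"delta_rot":[-0.00,0.03,0.01]}
{"linear":[-0.0029,-0.0373,-0.0009],"delta_rot":[-0.00,0.03,0.01]}
{"linear":[-0.0029,-0.0373,-0.0009],"delta_rot":[-0.00,0.03,0.01]}
{"linear":[-0.0029,-0.0373,-0.0010],"delta_rot":[-0.00,0.03,0.01]}
{"linear":[-0.0029,-0.0372,-0.0010],"delta_rot":[-0.00,0.03,0.01]}
{"linear":[-0.0029,-0.0372,-0.0010],"delta_rot":[-0.00,0.03,0.01]}
{"linear":[-0.0029,-0.0372,-0.0010],"delta_rot":[-0.00,0.03,0.01]}
{"linear":[-0.0030,-0.0372,-0.0010],"delta_rot":[-0.00,0.03,0.01]}
```

View pics/w10.png

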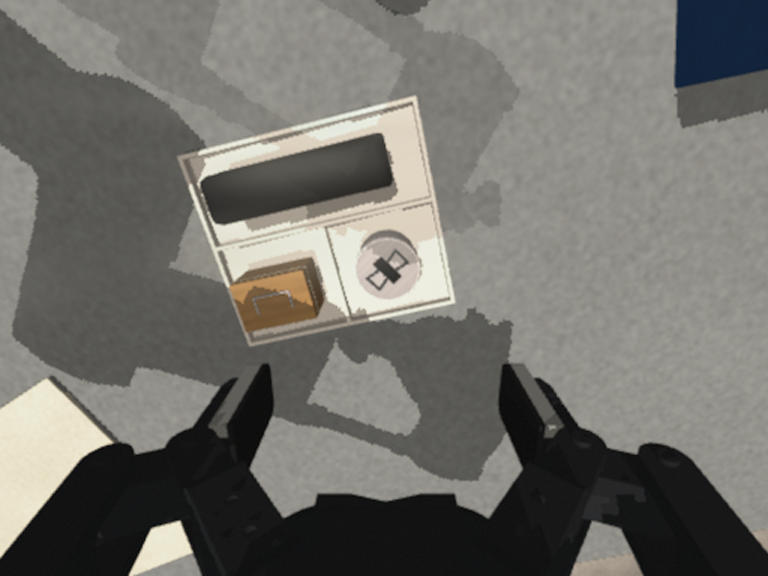

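The first kit is complete: stapler (297,178), box (277,295) and small tin (388,265) each stand in their own pocket. Now the large tin.

Emit:
send_rows(
  plan=[
    {"linear": [-0.002,-0.025,-0.002],"delta_rot": [0,0,0],"fingers": 0.085},
    {"linear": [-0.003,-0.038,-0.002],"delta_rot": [0,0,0],"fingers": 0.085},
    {"linear": [-0.003,-0.038,-0.002],"delta_rot": [0,0,0],"fingers": 0.085},
    {"linear": [-0.003,-0.038,-0.002],"delta_rot": [0,0,0],"fingers": 0.085},
    {"linear": [-0.003,-0.038,-0.002],"delta_rot": [0,0,0],"fingers": 0.085},
    {"linear": [-0.003,-0.038,-0.001],"delta_rot": [0,0,0],"fingers": 0.085},
    {"linear": [-0.003,-0.038,-0.001],"delta_rot": [0,0,0],"fingers": 0.085},
    {"linear": [-0.003,-0.038,-0.001],"delta_rot": [0,0,0],"fingers": 0.085},
    {"linear": [-0.003,-0.038,-0.001],"delta_rot": [0,0,0],"fingers": 0.085},
    {"linear": [-0.003,-0.038,-0.001],"delta_rot": [0,0,0],"fingers": 0.085},
    {"linear": [-0.003,-0.038,0],"delta_rot": [0,0,0],"fingers": 0.085},
    {"linear": [-0.003,-0.03,0],"delta_rot": [0,0,0],"fingers": 0.085},
  ],
)

```text
clock: 25.95
position: [0.6052, 0.0705, 0.1528]
ee_rot: [-0.001, 0.991, -0.136, -0.016]
contact_force: [0.7, -0.1, 0.1]
width: 0.0848
```

Emit:
send_rows(
  plan=[
    {"linear": [-0.001,-0.015,0],"delta_rot": [0,0,0],"fingers": 0.085},
    {"linear": [0,-0.005,0],"delta_rot": [0,0,0],"fingers": 0.085},
    {"linear": [0,0,0],"delta_rot": [0,0,0],"fingers": 0.085},
    {"linear": [0,0,0],"delta_rot": [0,0,0],"fingers": 0.085},
  ],
)

```text
clock: 26.28
position: [0.6062, 0.0983, 0.1456]
ee_rot: [-0.001, 0.991, -0.132, -0.022]
contact_force: [0.5, 0.3, -0.4]
width: 0.0851
```

```bash
python3 m.py w11 large_tin_mid; python3 -c "
from h import *
rows([.623,.089,.11],-15,n=5)"
```

```text
[0.606  0.0979 0.1455] 26.3333
large_tin_mid [274. 181.] [250. 151. 318. 220.] 0.94 [0.6243 0.0899 1.8425 0.9735]
at [0.6063 0.0974 0.146 ] d [ 0.0167 -0.0084 -0.036 ] rot [ 0.22  2.5  -0.21] J6 0.3 t 26.38
{"linear":[0.0040,0.0007,0.0070],"delta_rot":[0.04,0.50,-0.04]}
{"linear":[0.0039,0.0007,0.0071],"delta_rot":[0.04,0.50,-0.04]}
{"linear":[0.0039,0.0007,0.0071],"delta_rot":[0.04,0.50,-0.04]}
{"linear":[0.0038,0.0007,0.0071],"delta_rot":[0.04,0.50,-0.04]}
{"linear":[0.0037,0.0007,0.0072],"delta_rot":[0.04,0.50,-0.04]}
```

Emit:
send_rows(
  plan=[
    {"linear": [0.004,0.001,0.005],"delta_rot": [0,0.6,0],"fingers": 0.085},
    {"linear": [0.004,0.001,0.007],"delta_rot": [0,0.6,0],"fingers": 0.085},
    {"linear": [0.004,0.001,0.008],"delta_rot": [0,0.6,0],"fingers": 0.085},
    {"linear": [0.004,0.001,0.008],"delta_rot": [0,0.5,0],"fingers": 0.085},
    {"linear": [0.001,0,0.004],"delta_rot": [0,0.2,0],"fingers": 0.085},
    {"linear": [0,0,0],"delta_rot": [0,0,0],"fingers": 0.085},
    {"linear": [0,0,0],"delta_rot": [0,0,0],"fingers": 0.085},
  ],
)

```text
clock: 26.97
position: [0.6223, 0.0784, 0.1119]
ee_rot: [0.004, 0.99, -0.138, 0.003]
contact_force: [-0.0, 0.6, -0.9]
width: 0.085
```

```bash
python3 -c "
from h import *
rows([.624,.089,.075],-15,n=4)"
```

```text
at [0.6223 0.0784 0.1119] d [ 0.0017  0.0106 -0.0369] rot [ 0.38 -0.36 -0.86] J6 0.3 t 26.97
{"linear":[-0.0004,-0.0027,0.0092],"delta_rot":[0.09,-0.09,-0.22]}
{"linear":[-0.0003,-0.0027,0.0092],"delta_rot":[0.09,-0.09,-0.22]}
{"linear":[-0.0003,-0.0027,0.0092],"delta_rot":[0.09,-0.09,-0.22]}
{"linear":[-0.0003,-0.0027,0.0092],"delta_rot":[0.09,-0.09,-0.22]}
```

Emit:
send_rows(
  plan=[
    {"linear": [-0.0005,-0.003,0.008],"delta_rot": [0.1,-0.1,-0.2],"fingers": 0.085},
    {"linear": [-0.0005,-0.003,0.011],"delta_rot": [0.1,-0.1,-0.2],"fingers": 0.085},
    {"linear": [0,-0.002,0.011],"delta_rot": [0.1,-0.1,-0.2],"fingers": 0.085},
    {"linear": [0,-0.001,0.008],"delta_rot": [0,0,0],"fingers": 0.085},
    {"linear": [0,0,0.002],"delta_rot": [0,0,0],"fingers": 0.085},
    {"linear": [0,0,0],"delta_rot": [0,0,0],"fingers": 0.085},
    {"linear": [0,0,0],"delta_rot": [0,0,0],"fingers": 0.085},
  ],
)

```text
clock: 27.55
position: [0.6238, 0.0877, 0.0675]
ee_rot: [0.0, 0.991, -0.133, -0.0]
contact_force: [0.8, 0.4, 0.4]
width: 0.0849
```

```bash
python3 m.py w12 large_tin_mid; python3 -c "
from h import *
rows([.624,.089,.018],-15,n=4)"
```

```text
[0.6238 0.0877 0.0676] 27.6
large_tin_mid [248. 203.] [211. 164. 303. 260.] 0.98 [ 0.6244  0.0902 -1.1127  0.9643]
at [0.6241 0.0876 0.068 ] d [-0.0001  0.0014 -0.05  ] rot [ 0.03 -0.05 -0.24] J6 0.3 t 27.65
4 x {"linear":[-0.0001,-0.0003,0.0125],"delta_rot":[0.01,-0.01,-0.06]}
```

View pics/w12.png

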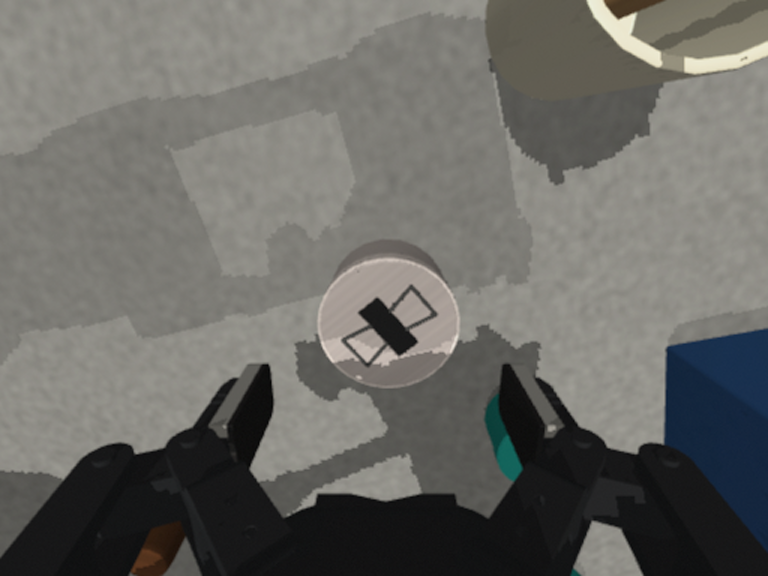

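The tin at (388,322) is centred between the jaws. Descend and grip.

Emit:
send_rows(
  plan=[
    {"linear": [0,-0.0007,0.009],"delta_rot": [0,0,-0.1],"fingers": 0.085},
    {"linear": [0,-0.0007,0.012],"delta_rot": [0,0,-0.1],"fingers": 0.085},
    {"linear": [0,-0.0005,0.012],"delta_rot": [0,0,0],"fingers": 0.085},
    {"linear": [0,0,0.01],"delta_rot": [0,0,0],"fingers": 0.085},
    {"linear": [0,0,0.005],"delta_rot": [0,0,0],"fingers": 0.085},
    {"linear": [0,0,0],"delta_rot": [0,0,0],"fingers": 0.085},
    {"linear": [0,0,0],"delta_rot": [0,0,0],"fingers": 0.085},
  ],
)

```text
clock: 28.23
position: [0.6271, 0.0897, 0.0188]
ee_rot: [-0.0, 0.991, -0.131, 0.003]
contact_force: [0.2, -0.2, 0.1]
width: 0.0846
```

Emit:
send_rows(
  plan=[
    {"linear": [0,0,0],"delta_rot": [0,0,0],"fingers": 0.03},
    {"linear": [0,0,0],"delta_rot": [0,0,0],"fingers": 0.03},
    {"linear": [0,0,0],"delta_rot": [0,0,0],"fingers": 0.03},
    {"linear": [0,0,0],"delta_rot": [0,0,0],"fingers": 0.03},
  ],
  force=60,
)

```text
clock: 28.57
position: [0.6278, 0.0896, 0.0207]
ee_rot: [-0.0, 0.991, -0.131, 0.004]
contact_force: [-0.6, 0.8, -2.2]
width: 0.0636
```

Emit:
send_rows(
  plan=[
    {"linear": [0,0,-0.01],"delta_rot": [0,0,0],"fingers": 0.03},
    {"linear": [0,0,-0.025],"delta_rot": [0,0,0],"fingers": 0.03},
    {"linear": [0,0,-0.03],"delta_rot": [0,0,0],"fingers": 0.03},
    {"linear": [0,0,-0.025],"delta_rot": [0,0,0],"fingers": 0.03},
    {"linear": [0,0,-0.015],"delta_rot": [0,0,0],"fingers": 0.03},
    {"linear": [0,0,0],"delta_rot": [0,0,0],"fingers": 0.03},
  ],
)

```text
clock: 29.07
position: [0.6246, 0.0895, 0.1301]
ee_rot: [0.0, 0.991, -0.131, 0.001]
contact_force: [1.4, 0.3, -3.0]
width: 0.0633
```

```bash
python3 -c "
from h import *
a=np.radians(-7.9);R=np.array([[np.cos(a),-np.sin(a)],[np.sin(a),np.cos(a)]])
for p in ((-.0315,0),(.0485,0)): print(np.array([.5005,.339])+R@p)
rows([.469,.343,.13],-15,n=8);print(manip.get_state()['width'])"
```

```text
[0.46929895 0.3433295 ]
[0.54853971 0.33233394]
at [0.6246 0.0895 0.1301] d [-1.556e-01  2.535e-01 -1.000e-04] rot [ 0.   -0.15 -0.02] J6 0.3 t 29.07
{"linear":[-0.0270,-0.0256,-0.0001],"delta_rot":[0.00,-0.02,-0.00]}
{"linear":[-0.0270,-0.0256,-0.0000],"delta_rot":[0.00,-0.02,-0.00]}
{"linear":[-0.0270,-0.0256,-0.0000],"delta_rot":[0.00,-0.02,-0.00]}
{"linear":[-0.0270,-0.0256,-0.0000],"delta_rot":[0.00,-0.02,-0.00]}
{"linear":[-0.0270,-0.0256,-0.0000],"delta_rot":[0.00,-0.02,-0.00]}
{"linear":[-0.0270,-0.0256,-0.0000],"delta_rot":[0.00,-0.02,-0.00]}
{"linear":[-0.0270,-0.0256,-0.0000],"delta_rot":[0.00,-0.02,-0.00]}
{"linear":[-0.0270,-0.0256,0.0000],"delta_rot":[0.00,-0.02,-0.00]}
0.06332948285094508
```

Emit:
send_rows(
  plan=[
    {"linear": [-0.014,-0.013,0],"delta_rot": [0,0,0],"fingers": 0.03},
    {"linear": [-0.024,-0.023,0],"delta_rot": [0,0,0],"fingers": 0.03},
    {"linear": [-0.026,-0.025,0],"delta_rot": [0,0,0],"fingers": 0.03},
    {"linear": [-0.026,-0.025,0],"delta_rot": [0,0,0],"fingers": 0.03},
    {"linear": [-0.026,-0.025,0],"delta_rot": [0,0,0],"fingers": 0.03},
    {"linear": [-0.026,-0.025,0],"delta_rot": [0,0,0],"fingers": 0.03},
    {"linear": [-0.026,-0.025,0],"delta_rot": [0,0,0],"fingers": 0.03},
    {"linear": [-0.022,-0.021,0],"delta_rot": [0,0,0],"fingers": 0.03},
    {"linear": [-0.014,-0.013,0],"delta_rot": [0,0,0],"fingers": 0.03},
    {"linear": [-0.006,-0.006,0],"delta_rot": [0,0,0],"fingers": 0.03},
    {"linear": [-0.001,-0.001,0],"delta_rot": [0,0,0],"fingers": 0.03},
    {"linear": [0,0,0],"delta_rot": [0,0,0],"fingers": 0.03},
  ],
)

```text
clock: 30.07
position: [0.4651, 0.3453, 0.1227]
ee_rot: [0.003, 0.991, -0.133, 0.0]
contact_force: [-0.3, -0.6, -2.6]
width: 0.0636
```

```bash
python3 -c "
from h import *
rows([.469,.343,.07],-15,n=4);print(manip.get_state()['width'])"
```

```text
at [0.4651 0.3453 0.1227] d [ 0.0039 -0.0023 -0.0527] rot [ 0.37 -0.09 -0.29] J6 0.79 t 30.07
{"linear":[0.0011,0.0002,0.0132],"delta_rot":[0.09,-0.02,-0.07]}
{"linear":[0.0011,0.0002,0.0132],"delta_rot":[0.09,-0.02,-0.07]}
{"linear":[0.0011,0.0003,0.0132],"delta_rot":[0.09,-0.02,-0.07]}
{"linear":[0.0011,0.0003,0.0132],"delta_rot":[0.09,-0.02,-0.07]}
0.0636037306376963
```

Emit:
send_rows(
  plan=[
    {"linear": [0.0015,0,0.01],"delta_rot": [0.1,0,-0.1],"fingers": 0.03},
    {"linear": [0.0015,0,0.015],"delta_rot": [0.1,0,-0.1],"fingers": 0.03},
    {"linear": [0.001,0,0.016],"delta_rot": [0.1,0,-0.1],"fingers": 0.03},
    {"linear": [0,0,0.014],"delta_rot": [0,0,0],"fingers": 0.03},
    {"linear": [0,0,0.008],"delta_rot": [0,0,0],"fingers": 0.03},
    {"linear": [0,0,0.002],"delta_rot": [0,0,0],"fingers": 0.03},
    {"linear": [0,0,0],"delta_rot": [0,0,0],"fingers": 0.03},
  ],
)

```text
clock: 30.65
position: [0.476, 0.3352, 0.0519]
ee_rot: [0.002, 0.991, -0.135, 0.002]
contact_force: [-0.6, -0.3, -2.7]
width: 0.0633
```

```bash
python3 -c "
from h import *
rows([.469,.343,.024],-15,n=4);print(manip.get_state()['width'])"
```

```text
at [0.476  0.3352 0.0519] d [-0.007   0.0078 -0.0279] rot [ 0.22 -0.31 -0.47] J6 0.77 t 30.65
{"linear":[-0.0022,-0.0015,0.0070],"delta_rot":[0.06,-0.08,-0.12]}
{"linear":[-0.0022,-0.0015,0.0070],"delta_rot":[0.06,-0.08,-0.12]}
{"linear":[-0.0022,-0.0014,0.0070],"delta_rot":[0.06,-0.08,-0.12]}
{"linear":[-0.0022,-0.0014,0.0070],"delta_rot":[0.06,-0.08,-0.12]}
0.0632757857072223
```

Emit:
send_rows(
  plan=[
    {"linear": [-0.003,-0.002,0.002],"delta_rot": [0.1,-0.1,-0.2],"fingers": 0.03},
    {"linear": [-0.003,-0.002,0.004],"delta_rot": [0.1,-0.1,-0.2],"fingers": 0.03},
    {"linear": [-0.002,-0.0015,0.006],"delta_rot": [0,-0.1,0],"fingers": 0.03},
    {"linear": [0,0,0.007],"delta_rot": [0,0,0],"fingers": 0.03},
    {"linear": [0,0,0.003],"delta_rot": [0,0,0],"fingers": 0.03},
    {"linear": [0,0,0],"delta_rot": [0,0,0],"fingers": 0.03},
    {"linear": [0,0,0],"delta_rot": [0,0,0],"fingers": 0.03},
  ],
)

```text
clock: 31.23
position: [0.4714, 0.3435, 0.0296]
ee_rot: [-0.001, 0.991, -0.131, 0.002]
contact_force: [0.5, -0.1, -3.4]
width: 0.0637
```

```bash
python3 -c "
from h import *
rows([.469,.343,.0235],-15,n=2);print(manip.get_state()['width'],manip.get_state()['contact_force'])"
```

```text
at [0.4714 0.3435 0.0296] d [-0.0024 -0.0005 -0.0061] rot [-0.17 -0.17 -0.08] J6 0.77 t 31.23
2 x {"linear":[-0.0011,0.0006,0.0031],"delta_rot":[-0.09,-0.09,-0.04]}
0.06372629449882762 [ 0.45123612 -0.10288314 -3.35274322]
```

Emit:
send_rows(
  plan=[
    {"linear": [-0.001,0.0005,0.003],"delta_rot": [-0.1,-0.1,0],"fingers": 0.03},
    {"linear": [-0.0005,0,0.002],"delta_rot": [0,0,0],"fingers": 0.03},
    {"linear": [0,0,0.001],"delta_rot": [0,0,0],"fingers": 0.03},
    {"linear": [0,0,0],"delta_rot": [0,0,0],"fingers": 0.03},
    {"linear": [0,0,0],"delta_rot": [0,0,0],"fingers": 0.03},
  ],
)

```text
clock: 31.65
position: [0.47, 0.3438, 0.0235]
ee_rot: [-0.001, 0.991, -0.131, 0.001]
contact_force: [0.4, -0.0, -2.9]
width: 0.0637
```

```bash
python3 -c "
from h import *
rows([.469,.343,.0235],-15,n=2);print(manip.get_state()['width'],manip.get_state()['contact_force'])"
```

```text
at [0.47   0.3438 0.0235] d [-0.001  -0.0008 -0.    ] rot [-0.1  -0.12 -0.05] J6 0.78 t 31.65
2 x {"linear":[-0.0004,0.0005,0.0000],"delta_rot":[-0.05,-0.06,-0.03]}
0.06373617960540764 [ 0.37274901 -0.00614997 -2.86445869]
```

Emit:
send_rows(
  plan=[
    {"linear": [0,0,0.001],"delta_rot": [0,0,0],"fingers": 0.03},
    {"linear": [0,0,0],"delta_rot": [0,0,0],"fingers": 0.07},
    {"linear": [0,0,0],"delta_rot": [0,0,0],"fingers": 0.08},
    {"linear": [0,0,0],"delta_rot": [0,0,0],"fingers": 0.083},
    {"linear": [0,0,0],"delta_rot": [0,0,0],"fingers": 0.083},
    {"linear": [0,0,-0.012],"delta_rot": [0,0,0],"fingers": 0.083},
    {"linear": [0,0,-0.025],"delta_rot": [0,0,0],"fingers": 0.083},
    {"linear": [0,0,-0.035],"delta_rot": [0,0,0],"fingers": 0.083},
    {"linear": [0,0,-0.035],"delta_rot": [0,0,0],"fingers": 0.07},
    {"linear": [0,0,-0.02],"delta_rot": [0,0,0],"fingers": 0.06},
    {"linear": [0,0,0],"delta_rot": [0,0,0],"fingers": 0.06},
  ],
)

```text
clock: 32.57
position: [0.47, 0.3435, 0.1551]
ee_rot: [-0.001, 0.991, -0.131, 0.001]
contact_force: [-0.0, 0.4, -0.1]
width: 0.06
```

```bash
python3 m.py w13 tray_two large_tin_mid; python3 -c "
from h import *
c=manip.camera_info('wrist')
print([ (round(r['p'],2),np.round(r['extent'])) for r in manip.masks_of('large_tin_mid','wrist')])
rows([.469,.0015,.16],-15,n=10)"
```

```text
[0.4694 0.3432 0.1535] 32.6167
tray_two [286. 174.] [204. 117. 356. 219.] 0.56 [ 0.4988  0.3402 -7.6121  0.7043]
large_tin_mid none near [413.4874 322.672 ]
[]
at [0.4665 0.3415 0.1489] d [ 0.0025 -0.34    0.0111] rot [ 0.39  0.39 -0.08] J6 0.78 t 32.77
{"linear":[0.0091,0.0328,-0.0010],"delta_rot":[0.04,0.04,-0.01]}
{"linear":[0.0091,0.0328,-0.0010],"delta_rot":[0.04,0.04,-0.01]}
{"linear":[0.0091,0.0328,-0.0010],"delta_rot":[0.04,0.04,-0.01]}
{"linear":[0.0091,0.0328,-0.0010],"delta_rot":[0.04,0.04,-0.01]}
{"linear":[0.0091,0.0328,-0.0010],"delta_rot":[0.04,0.04,-0.01]}
{"linear":[0.0091,0.0328,-0.0010],"delta_rot":[0.04,0.04,-0.01]}
{"linear":[0.0091,0.0328,-0.0010],"delta_rot":[0.04,0.04,-0.01]}
{"linear":[0.0091,0.0328,-0.0011],"delta_rot":[0.04,0.04,-0.01]}
{"linear":[0.0090,0.0328,-0.0011],"delta_rot":[0.04,0.04,-0.01]}
{"linear":[0.0090,0.0328,-0.0011],"delta_rot":[0.04,0.04,-0.01]}
```

View pics/w13.png

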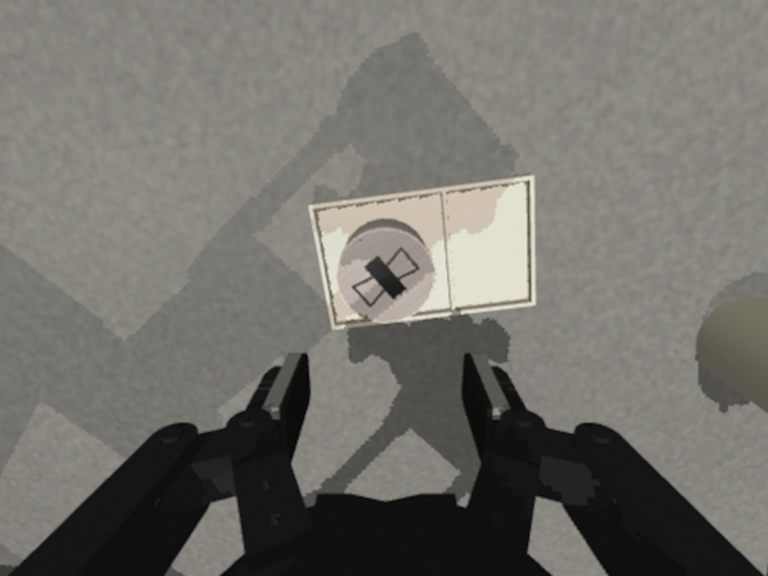

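The large tin sits flat in the wide pocket at (386,272), and the narrow pocket is empty. Now the stamp.

Emit:
send_rows(
  plan=[
    {"linear": [0.006,0.02,-0.001],"delta_rot": [0,0,0],"fingers": 0.06},
    {"linear": [0.009,0.032,-0.001],"delta_rot": [0,0,0],"fingers": 0.06},
    {"linear": [0.009,0.034,-0.001],"delta_rot": [0,0,0],"fingers": 0.06},
    {"linear": [0.009,0.034,-0.001],"delta_rot": [0,0,0],"fingers": 0.06},
    {"linear": [0.009,0.034,-0.001],"delta_rot": [0,0,0],"fingers": 0.06},
    {"linear": [0.009,0.034,-0.001],"delta_rot": [0,0,0],"fingers": 0.06},
    {"linear": [0.009,0.034,-0.001],"delta_rot": [0,0,0],"fingers": 0.06},
    {"linear": [0.009,0.034,-0.001],"delta_rot": [0,0,0],"fingers": 0.06},
    {"linear": [0.009,0.034,-0.001],"delta_rot": [0,0,0],"fingers": 0.06},
    {"linear": [0.008,0.03,0],"delta_rot": [0,0,0],"fingers": 0.06},
    {"linear": [0.003,0.015,0],"delta_rot": [0,0,0],"fingers": 0.06},
    {"linear": [0,0.004,0],"delta_rot": [0,0,0],"fingers": 0.06},
  ],
)

```text
clock: 33.77
position: [0.4504, -0.0229, 0.1361]
ee_rot: [0.008, 0.991, -0.128, -0.026]
contact_force: [-0.3, 0.4, -0.1]
width: 0.0598
```

```bash
python3 m.py w14 stamp_mid; python3 -c "
from h import *
rows([.469,.0015,.11],-15,n=4)"
```

```text
[ 0.4499 -0.0226  0.1359] 33.8167
stamp_mid [276. 153.] [249. 133. 301. 179.] 0.73 [  0.4686   0.0037 175.0889   0.9468]
at [ 0.4503 -0.021   0.1362] d [ 0.0187  0.0225 -0.0262] rot [1.21 2.81 0.38] J6 0.08 t 33.87
{"linear":[0.0034,-0.0068,0.0063],"delta_rot":[0.30,0.70,0.10]}
{"linear":[0.0033,-0.0067,0.0063],"delta_rot":[0.30,0.70,0.10]}
{"linear":[0.0032,-0.0067,0.0064],"delta_rot":[0.30,0.70,0.10]}
{"linear":[0.0031,-0.0067,0.0065],"delta_rot":[0.30,0.70,0.10]}
```

Emit:
send_rows(
  plan=[
    {"linear": [0.004,-0.007,0.002],"delta_rot": [0.4,0.8,0.1],"fingers": 0.06},
    {"linear": [0.004,-0.007,0.003],"delta_rot": [0.4,0.8,0.1],"fingers": 0.06},
    {"linear": [0.004,-0.007,0.005],"delta_rot": [0.3,0.8,0.1],"fingers": 0.06},
    {"linear": [0.003,-0.005,0.006],"delta_rot": [0.1,0.5,0],"fingers": 0.06},
    {"linear": [0,-0.001,0.002],"delta_rot": [0,0,0],"fingers": 0.06},
    {"linear": [0,0,0],"delta_rot": [0,0,0],"fingers": 0.06},
    {"linear": [0,0,0],"delta_rot": [0,0,0],"fingers": 0.06},
  ],
)

```text
clock: 34.45
position: [0.472, 0.0131, 0.1135]
ee_rot: [-0.003, 0.992, -0.126, 0.001]
contact_force: [0.6, 0.3, -0.1]
width: 0.0597
```

```bash
python3 -c "
from h import *
rows([.4688,.0025,.095],-15,n=4)"
```

```text
at [0.472  0.0131 0.1135] d [-0.0032 -0.0106 -0.0185] rot [-0.4  -0.1   0.56] J6 0.12 t 34.45
4 x {"linear":[-0.0001,0.0028,0.0046],"delta_rot":[-0.10,-0.02,0.14]}
```

Emit:
send_rows(
  plan=[
    {"linear": [0,0.003,0.003],"delta_rot": [-0.1,0,0.2],"fingers": 0.06},
    {"linear": [0,0.003,0.005],"delta_rot": [-0.1,0,0.2],"fingers": 0.06},
    {"linear": [0,0.003,0.005],"delta_rot": [-0.1,0,0.1],"fingers": 0.06},
    {"linear": [0,0.001,0.003],"delta_rot": [0,0,0],"fingers": 0.06},
    {"linear": [0,0,0],"delta_rot": [0,0,0],"fingers": 0.06},
    {"linear": [0,0,0],"delta_rot": [0,0,0],"fingers": 0.06},
  ],
)

```text
clock: 34.95
position: [0.4692, 0.003, 0.0962]
ee_rot: [-0.0, 0.992, -0.13, 0.001]
contact_force: [-0.7, -0.3, -0.5]
width: 0.06
```

```bash
python3 m.py w15 stamp_mid; python3 -c "
from h import *
rows([.4688,.0025,.04],-15,n=4)"
```

```text
[0.4691 0.003  0.0962] 35.0
stamp_mid [258. 197.] [229. 170. 288. 234.] 0.84 [ 0.4699  0.0035 -2.8753  0.9317]
at [0.4694 0.0031 0.0964] d [-0.0006 -0.0006 -0.0564] rot [-0.07 -0.15  0.08] J6 0.12 t 35.05
4 x {"linear":[-0.0001,0.0002,0.0141],"delta_rot":[-0.02,-0.04,0.02]}
```

View pics/w15.png

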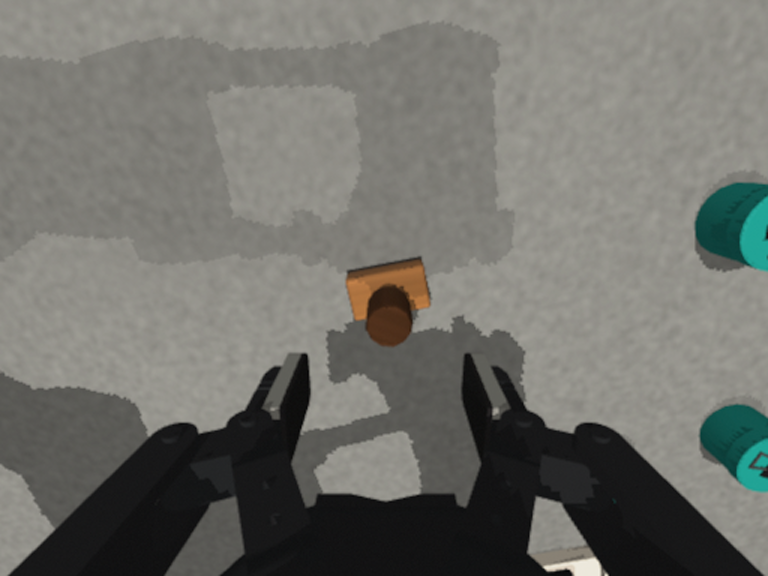

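The stamp knob at (389,323) is centred between the jaws. Descend and grip.

Emit:
send_rows(
  plan=[
    {"linear": [0,0,0.01],"delta_rot": [0,0,0],"fingers": 0.06},
    {"linear": [0,0,0.014],"delta_rot": [0,0,0],"fingers": 0.06},
    {"linear": [0,0,0.014],"delta_rot": [0,0,0],"fingers": 0.06},
    {"linear": [0,0,0.011],"delta_rot": [0,0,0],"fingers": 0.06},
    {"linear": [0,0,0.004],"delta_rot": [0,0,0],"fingers": 0.06},
    {"linear": [0,0,0],"delta_rot": [0,0,0],"fingers": 0.06},
    {"linear": [0,0,0],"delta_rot": [0,0,0],"fingers": 0.06},
  ],
)

```text
clock: 35.63
position: [0.4728, 0.0023, 0.044]
ee_rot: [-0.001, 0.991, -0.13, 0.005]
contact_force: [0.1, -0.5, 0.7]
width: 0.0597
```

Emit:
send_rows(
  plan=[
    {"linear": [0,0.001,0],"delta_rot": [0,0,0],"fingers": 0.0},
    {"linear": [0,0,0],"delta_rot": [0,0,0],"fingers": 0.0},
    {"linear": [0,0,0],"delta_rot": [0,0,0],"fingers": 0.0},
    {"linear": [0,0,0],"delta_rot": [0,0,0],"fingers": 0.0},
    {"linear": [0,0,0],"delta_rot": [0,0,0],"fingers": 0.0},
  ],
  force=50,
)

```text
clock: 36.05
position: [0.4743, 0.001, 0.0463]
ee_rot: [-0.001, 0.991, -0.13, 0.007]
contact_force: [0.9, -0.3, 0.1]
width: 0.0222
```

Emit:
send_rows(
  plan=[
    {"linear": [0,0,-0.01],"delta_rot": [0,0,0],"fingers": 0},
    {"linear": [0,0,-0.025],"delta_rot": [0,0,0],"fingers": 0},
    {"linear": [0,0,-0.03],"delta_rot": [0,0,0],"fingers": 0},
    {"linear": [0,0,-0.03],"delta_rot": [0,0,0],"fingers": 0},
    {"linear": [0,0,-0.015],"delta_rot": [0,0,0],"fingers": 0},
    {"linear": [0,0,0],"delta_rot": [0,0,0],"fingers": 0},
  ],
)

```text
clock: 36.55
position: [0.4709, 0.0014, 0.1599]
ee_rot: [-0.001, 0.991, -0.13, 0.005]
contact_force: [0.0, -0.1, -1.1]
width: 0.0216
```

```bash
python3 -c "
from h import *
print(manip.get_state()['width'])
rows([.548,.332,.16],72.5,n=14)"
```

```text
0.021599128391800015
at [0.4709 0.0014 0.1599] d [7.710e-02 3.306e-01 1.000e-04] rot [  0.3   -0.53 -87.49] J6 0.12 t 36.55
{"linear":[-0.0008,-0.0242,0.0000],"delta_rot":[0.02,-0.04,-6.25]}
{"linear":[0.0019,-0.0242,0.0001],"delta_rot":[0.02,-0.04,-6.25]}
{"linear":[0.0045,-0.0238,0.0001],"delta_rot":[0.02,-0.04,-6.25]}
{"linear":[0.0070,-0.0232,0.0001],"delta_rot":[0.02,-0.04,-6.25]}
{"linear":[0.0095,-0.0223,0.0001],"delta_rot":[0.02,-0.04,-6.25]}
{"linear":[0.0119,-0.0211,0.0001],"delta_rot":[0.02,-0.04,-6.25]}
{"linear":[0.0141,-0.0197,0.0001],"delta_rot":[0.02,-0.04,-6.25]}
{"linear":[0.0162,-0.0181,0.0001],"delta_rot":[0.02,-0.04,-6.25]}
{"linear":[0.0181,-0.0162,0.0001],"delta_rot":[0.02,-0.04,-6.25]}
{"linear":[0.0197,-0.0141,0.0001],"delta_rot":[0.02,-0.04,-6.25]}
{"linear":[0.0211,-0.0119,0.0000],"delta_rot":[0.02,-0.04,-6.25]}
{"linear":[0.0223,-0.0095,0.0000],"delta_rot":[0.02,-0.04,-6.25]}
{"linear":[0.0232,-0.0070,0.0000],"delta_rot":[0.02,-0.04,-6.25]}
{"linear":[0.0238,-0.0045,0.0000],"delta_rot":[0.02,-0.04,-6.25]}
```

Emit:
send_rows(
  plan=[
    {"linear": [-0.001,-0.016,-0.001],"delta_rot": [0,0,-4],"fingers": 0},
    {"linear": [0.002,-0.024,-0.001],"delta_rot": [0,0,-6],"fingers": 0},
    {"linear": [0.0045,-0.024,-0.001],"delta_rot": [0,0,-6],"fingers": 0},
    {"linear": [0.007,-0.023,-0.001],"delta_rot": [0,0,-6],"fingers": 0},
    {"linear": [0.0095,-0.022,-0.001],"delta_rot": [0,0,-6],"fingers": 0},
    {"linear": [0.012,-0.021,-0.001],"delta_rot": [0,0,-6],"fingers": 0},
    {"linear": [0.014,-0.02,-0.001],"delta_rot": [0,0,-6],"fingers": 0},
    {"linear": [0.016,-0.018,-0.001],"delta_rot": [0,0,-6],"fingers": 0},
    {"linear": [0.018,-0.016,-0.001],"delta_rot": [0,0,-6],"fingers": 0},
    {"linear": [0.0195,-0.014,-0.001],"delta_rot": [0,0,-6],"fingers": 0},
    {"linear": [0.016,-0.01,-0.001],"delta_rot": [0,0,-4],"fingers": 0},
    {"linear": [0.006,-0.004,0],"delta_rot": [0,0,-1],"fingers": 0},
  ],
)

```text
clock: 37.55
position: [0.5334, 0.2607, 0.1585]
ee_rot: [0.002, 0.903, 0.43, -0.002]
contact_force: [0.2, -0.6, -0.7]
width: 0.0217
```

```bash
python3 -c "
from h import *
print(manip.get_state()['width'])
rows([.548,.332,.15],72.5,n=6)"
```

```text
0.02166618796369917
at [0.5334 0.2607 0.1585] d [ 0.0146  0.0713 -0.0085] rot [  0.     0.34 -21.63] J6 -0.55 t 37.55
{"linear":[0.0108,-0.0056,0.0013],"delta_rot":[0.00,0.06,-3.60]}
{"linear":[0.0111,-0.0049,0.0014],"delta_rot":[0.00,0.06,-3.60]}
{"linear":[0.0114,-0.0042,0.0014],"delta_rot":[0.00,0.06,-3.60]}
{"linear":[0.0116,-0.0035,0.0014],"delta_rot":[0.00,0.06,-3.60]}
{"linear":[0.0118,-0.0028,0.0014],"delta_rot":[0.00,0.06,-3.60]}
{"linear":[0.0120,-0.0020,0.0014],"delta_rot":[0.00,0.06,-3.60]}
```

Emit:
send_rows(
  plan=[
    {"linear": [0.011,-0.0055,0.001],"delta_rot": [0,0,-3.6],"fingers": 0},
    {"linear": [0.011,-0.005,0.001],"delta_rot": [0,0,-3.8],"fingers": 0},
    {"linear": [0.0115,-0.004,0.001],"delta_rot": [0,0.1,-3.8],"fingers": 0},
    {"linear": [0.0115,-0.0035,0.001],"delta_rot": [0,0.1,-3.8],"fingers": 0},
    {"linear": [0.0115,-0.003,0.001],"delta_rot": [0,0.1,-3.8],"fingers": 0},
    {"linear": [0.01,-0.002,0],"delta_rot": [0,0,-2.5],"fingers": 0},
    {"linear": [0.003,0,0],"delta_rot": [0,0,-0.5],"fingers": 0},
    {"linear": [0,0,0],"delta_rot": [0,0,0],"fingers": 0},
    {"linear": [0,0,0],"delta_rot": [0,0,0],"fingers": 0},
  ],
)

```text
clock: 38.3
position: [0.542, 0.3311, 0.1409]
ee_rot: [-0.0, 0.803, 0.596, -0.01]
contact_force: [-0.2, -1.3, -0.7]
width: 0.0216
```

```bash
python3 -c "
from h import *
print(manip.get_state()['width'])
rows([.548,.332,.09],72.5,n=4)"
```

```text
0.021557923752330628
at [0.542  0.3311 0.1409] d [ 0.006   0.0009 -0.0509] rot [-0.74  0.94  0.73] J6 -0.84 t 38.3
{"linear":[0.0008,0.0015,0.0127],"delta_rot":[-0.18,0.24,0.18]}
{"linear":[0.0008,0.0015,0.0127],"delta_rot":[-0.18,0.24,0.18]}
{"linear":[0.0008,0.0015,0.0127],"delta_rot":[-0.18,0.24,0.18]}
{"linear":[0.0007,0.0014,0.0127],"delta_rot":[-0.18,0.24,0.18]}
```

Emit:
send_rows(
  plan=[
    {"linear": [0.001,0.002,0.01],"delta_rot": [-0.2,0.3,0.2],"fingers": 0},
    {"linear": [0.001,0.002,0.013],"delta_rot": [-0.2,0.3,0.2],"fingers": 0},
    {"linear": [0,0.001,0.013],"delta_rot": [-0.2,0.3,0.2],"fingers": 0},
    {"linear": [0,0,0.01],"delta_rot": [0,0,0],"fingers": 0},
    {"linear": [0,0,0.003],"delta_rot": [0,0,0],"fingers": 0},
    {"linear": [0,0,0],"delta_rot": [0,0,0],"fingers": 0},
    {"linear": [0,0,0],"delta_rot": [0,0,0],"fingers": 0},
  ],
)

```text
clock: 38.88
position: [0.5464, 0.3256, 0.0898]
ee_rot: [0.0, 0.809, 0.588, -0.002]
contact_force: [-0.3, -1.1, -0.5]
width: 0.022
```

```bash
python3 -c "
from h import *
rows([.548,.332,.052],72.5,n=4)"
```

```text
at [0.5464 0.3256 0.0898] d [ 0.0016  0.0064 -0.0378] rot [-0.12  0.22 -0.46] J6 -0.83 t 38.88
4 x {"linear":[0.0017,-0.0001,0.0094],"delta_rot":[-0.03,0.06,-0.11]}
```

Emit:
send_rows(
  plan=[
    {"linear": [0.002,0,0.006],"delta_rot": [0,0.1,-0.2],"fingers": 0},
    {"linear": [0.002,0,0.009],"delta_rot": [0,0.1,-0.2],"fingers": 0},
    {"linear": [0.001,0,0.009],"delta_rot": [0,0,-0.1],"fingers": 0},
    {"linear": [0,0,0.006],"delta_rot": [0,0,0],"fingers": 0},
    {"linear": [0,0,0.002],"delta_rot": [0,0,0],"fingers": 0},
    {"linear": [0,0,0],"delta_rot": [0,0,0],"fingers": 0},
    {"linear": [0,0,0],"delta_rot": [0,0,0],"fingers": 0},
  ],
)

```text
clock: 39.47
position: [0.5491, 0.3315, 0.0559]
ee_rot: [-0.001, 0.806, 0.592, 0.001]
contact_force: [0.4, -1.2, -0.6]
width: 0.0217
```

```bash
python3 -c "
from h import *
rows([.548,.332,.0495],72.5,n=3); print(manip.get_state()['contact_force'])"
```

```text
at [0.5491 0.3315 0.0559] d [-0.0011  0.0005 -0.0064] rot [-0.   -0.1   0.09] J6 -0.83 t 39.47
{"linear":[0.0000,-0.0004,0.0021],"delta_rot":[-0.00,-0.03,0.03]}
{"linear":[0.0000,-0.0004,0.0021],"delta_rot":[-0.00,-0.03,0.03]}
{"linear":[0.0001,-0.0004,0.0021],"delta_rot":[-0.00,-0.03,0.03]}
[ 0.40165211 -1.15857167 -0.55620689]
```

Emit:
send_rows(
  plan=[
    {"linear": [0,-0.0005,0.002],"delta_rot": [0,0,0],"fingers": 0},
    {"linear": [0,-0.0005,0.0025],"delta_rot": [0,0,0],"fingers": 0},
    {"linear": [0,0,0.0015],"delta_rot": [0,0,0],"fingers": 0},
    {"linear": [0,0,0.0005],"delta_rot": [0,0,0],"fingers": 0},
    {"linear": [0,0,0],"delta_rot": [0,0,0],"fingers": 0},
  ],
)

```text
clock: 39.88
position: [0.5485, 0.3321, 0.0495]
ee_rot: [-0.0, 0.806, 0.592, 0.001]
contact_force: [0.1, 0.3, 0.4]
width: 0.0216
```

```bash
python3 -c "
from h import *
rows([.548,.332,.0485],72.5,n=1); print(manip.get_state()['contact_force'])"
```

```text
at [0.5485 0.3321 0.0495] d [-0.0005 -0.0001 -0.001 ] rot [ 0.06 -0.16  0.09] J6 -0.83 t 39.88
1 x {"linear":[-0.0003,-0.0005,0.0010],"delta_rot":[0.06,-0.16,0.09]}
[0.10304706 0.28476223 0.44341298]
```

Emit:
send_rows(
  plan=[
    {"linear": [0,0,0],"delta_rot": [0,0,0],"fingers": 0.028},
    {"linear": [0,0,0],"delta_rot": [0,0,0],"fingers": 0.036},
    {"linear": [0,0,0],"delta_rot": [0,0,0],"fingers": 0.044},
    {"linear": [0,0,0],"delta_rot": [0,0,0],"fingers": 0.05},
    {"linear": [0,0,0],"delta_rot": [0,0,0],"fingers": 0.05},
    {"linear": [0,0,-0.012],"delta_rot": [0,0,0],"fingers": 0.05},
    {"linear": [0,0,-0.025],"delta_rot": [0,0,0],"fingers": 0.05},
    {"linear": [0,0,-0.035],"delta_rot": [0,0,0],"fingers": 0.05},
    {"linear": [0,0,-0.035],"delta_rot": [0,0,0],"fingers": 0.06},
    {"linear": [0,0,-0.02],"delta_rot": [0,0,0],"fingers": 0.06},
    {"linear": [0,0,0],"delta_rot": [0,0,0],"fingers": 0.06},
  ],
)

```text
clock: 40.8
position: [0.5473, 0.3312, 0.1802]
ee_rot: [-0.001, 0.806, 0.592, -0.001]
contact_force: [1.1, 0.7, 0.2]
width: 0.0597
```

```bash
python3 -c "
from h import *
print(manip.get_state()['position'])
a=save('wrist','w16',1)[:,:,::-1]; b=manip.get_image('side')[100:,80:,::-1]
b=cv2.resize(b,None,fx=800/432,fy=800/432)[:,:800]; a=cv2.resize(a[80:260,140:400],(390,270)); c=manip.get_image('top')[:,:,::-1][130:310,100:430]; c=cv2.resize(c,(410,224))
im=np.zeros((800,800,3),np.uint8); im[:b.shape[0]]=b; im=im[:b.shape[0]]
low=np.zeros((270,800,3),np.uint8); low[:,:390]=a; low[:224,390:]=c
im=cv2.resize(np.vstack([im,low]),None,fx=.75,fy=.75); print(im.shape); cv2.imwrite('pics/final.png',im)"
```

```text
[0.54730557 0.33122217 0.18024958]
(597, 600, 3)
```

View pics/final.png

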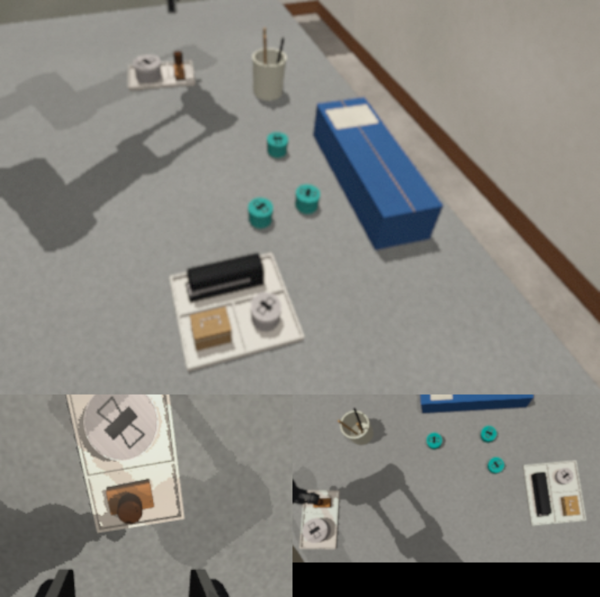

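The final check shows every item upright in its own pocket: stapler, box and small tin in one tray, large tin and stamp in the other. The turquoise tins, pencil cup and toner box haven't moved, and the arm is clear.

```bash
python3 -c "
from rig import manip
print(manip.sign_off())"
```

```text
the job is handed in; nothing more can be done
None
```

I made up both kits and handed the job in at about 41 s of the 120 s allowed. The order was stapler, staple box, small tin, large tin, stamp. The stapler is in the long pocket, with the box in the near short pocket and the small tin in the far one. The large tin is in the wide pocket and the stamp in the narrow one.

**Last checks:** the final wrist, side and top pictures show every item upright inside its own pocket. The pencil cup, toner box and turquoise tins stand where they were, and the arm was clear, about 180 mm up. The highest force I read at the end of any move was about 3 N.

**What disagreed or failed:**
- **First stapler grasp:** it closed on air just above the stapler and moved nothing. The fingertips are about level with the reported TCP, not 25 mm ahead of it. I grasped lower after that, and the gripped widths then fit every item.
- **Networks:** they missed a few things, namely the stapler and large tin in the first top picture and the large tin once it was in its tray. I confirmed the placed tin by eye instead.
- **Flatness:** I judged it from the pictures, the release heights and the small forces. I did not measure it separately.

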